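# Stack the domed lids in the carrier and clamp them

### The arm

A 6-joint arm with a two-finger parallel gripper is mounted at the origin on the work surface. World frame = base frame: x ahead of the robot, y to its left, z up, the work surface at z = 0. Lengths are in m, angles in rad, forces in N, time in s.
With the tool pointing down it reaches from about 0.3 to 0.825 m from the base axis. Payload 5.4 kg.
Tool frame: the origin (TCP) lies where the fingers leave the gripper's body, on its centre line; the fingertips stand 88 mm ahead of it and the grasp point (between the pads) lies 69 mm ahead of it; z points along the fingers, y is the direction in which the jaws open and shut (so a half turn about z gives the same grasp; the last joint's range is limited). The gripper opens to 92 mm and grips with 3 to 60 N. Pads are 20 mm wide; open, the fingers measure 128 mm over their backs; the gripper's body (75 mm by 189 mm) begins 69 mm behind the grasp point.
Start: joints at [0.984, 0.158, 1.597, -0, 1.386, -0.21], TCP at [0.212, 0.535, 0.303] pointing down, gripper open.
Joint ranges: [-2.91, 2.91], [-0.94, 2.29], [0.18, 2.7], [-1.29, 4.43], [0.17, 2.64], [-3, 3]. Speed limits (rad/s): [2.57, 2.57, 3.14, 3.14, 3.14, 3.14].

### API

Orientations are given as a 3x3 rotation matrix whose columns are the frame's x, y, z axes.
In Python, from cell import r, vision, order gives the robot as it stands.
- The arm moves only by the shell command python3 -m handwheel 'ROWS' [FORCE]. ROWS is text: rows parted by semicolons, each of 5 numbers parted by spaces: the finger opening in m, from 0 to 0.0919, then the shift along the tool's x, y, z in m, then the turn about the tool's z in rad. In form: claw dx dy dz spin; .... A call has 1 to 8 rows; each row shifts and turns the commanded pose from where the row before left it, along the tool's axes as they then stand; what a row does not reach is not made up. A row lasts 1/8 s, in which the tool goes at most 62.5 mm and 10.7 degrees, less where a joint would pass 70% of its speed; a pose out of reach is approached as far as the arm can. A call with a gripper value outside its range is refused whole. The fingers move at their own pace and stop on an object; FORCE is the grip in N (left out, the last holds). Time passes only in rows, so rows that do not move let the fingers close. It gives the time, the measured TCP pose, the force and the opening at its end, in the units of the state.
- r.observe(): the state, without advancing time (a new reading comes with each control period).
- vision.camera(name): name is "scene" or "top" or "wrist"; returns a dict with "pixels" (480x640x3 uint8, red, green, blue), "mtx" (3x3 intrinsics, pixels), "world_from_camera" (4x4, takes a point from camera to world coordinates). Camera axes: x right, y down, z forward; pixel columns grow to the right and rows downward; lengths in m; the calibration is good to about 2 mm. A picture is of the moment at which its call begins. There is no depth.
- order.close_job(): hands the job in, once; it reports no verdict.
The state is a dict: "t": time; "qpos": joint angles; "qd": joint speeds; "joint_torque": joint torques, N m; "tcp_pos": TCP position; "eef_rot": TCP orientation; "wrist_force": force on the tool from outside, world axes, zero at the start; "torque": the same for the moment, N m; "gripper_width": opening from 0.0 (shut) to 1.0 (fully open).
Only numpy, scipy, OpenCV 4.12 (cv2) and the standard library are available. Lean on these libraries where they do the work, as an engineer would, in place of code of your own. Each camera call takes 0.05 s, during which the arm holds its last target.

### The job

The display is over: pack the domed lids away in the carrier. Turn the clamp knob free and slide the jaw fully back, then stack every lid from the display rests on the carrier's seat, upside down so that each cups inside the one below. Then slide the jaw up against the bottom lid and turn the knob tight again. The loose spare knob goes into the small metal parts tray; leave everything else on the table as it is.

Things in the scene. Friction and masses are not known exactly. Their poses are not given: they have to be found in the camera images.
- lid0: domed aluminium lid, 66 mm across, 44 mm high, 60 g, or absent. Origin: centre of the flat face (24 mm across) of the knob on its crown; z runs from knob to open rim, so z is up when the lid is upside down. Grip across the rim band, a cylinder 66 mm across from z = 37 to 44 mm; dome about 60 mm across at z = 37, 50 at z = 22; inside, mouth 59 mm across, flat floor at z = 18 mm
- lid1: domed lid like lid0, or absent. A lid nested upside down in another stands 18 mm higher than it (knob face on the inner floor, about 2 mm play)
- lid2: domed lid like lid0, or absent. Every lid starts on a sloped rest, knob face against the slope, its z axis 45 deg from vertical, leaning to the board's -x side (the robot)
- lid3: domed lid like lid0, or absent
- board_a: fixed black board 100 x 180 x 10 mm, origin under its centre, with two lid rests facing its -x: 46 mm wide plates at 45 deg with two pins at the lower edge. A resting lid's knob face centre is at x = 15, y = 57.5 or -57.5, z = 45 mm; its sides along board y are free for fingers. lid0 is on the +y rest, lid1 on the -y rest
- board_b: display board like board_a; lid2 is on the +y rest, lid3 on the -y rest
- carrier: fixed grey lid carrier, base plate 255 x 110 x 10 mm; origin: centre of its underside; x points away from the robot. Along x: the clamp knob on a bridge at x = -100 mm, the sliding jaw, the seat at x = 75 mm and a fixed steel cheek (40 mm wide, top at z = 56 mm) whose face is 36 mm beyond the seat's centre. Both y sides of the seat are open for fingers
- seat (a point): centre of the seat, on top of the base plate (10 mm above the table): a low ring 30 mm inside, 42 mm outside and 12.5 mm high in which the knob of the bottom lid stands with 3 mm play, the knob face on the plate. Axes as the carrier
- jaw (a joint): slide of the jaw along carrier x, in m: 0 = nearest the seat (face 20 mm from the seat's centre, blocking it), 0.045 = fully back towards the robot. It meets a central bottom lid at about 0.013, or 0.010 with the lid against the cheek. Needs about 2 N with the knob free; held by friction with the knob tight
- jaw_grip (a point): centre of the jaw's upright black grip post, 22 mm (x) by 24 mm (y), table heights 22 to 56 mm; this point is 12 mm below its top and moves with the jaw; the jaw's face is 60 mm further along carrier x. Axes as the carrier
- clamp (a joint): angle of the clamp knob in rad: grows clockwise seen from above. 0 = fully free, 1.4 = fully tight (stop); it begins to bite at about 0.55. Stiffness about 0.12 N m, more when biting; stays where it is left
- clamp_grip (a point): point on the knob's vertical axis, 74 mm above the table, in the knob's upright grip bar: 44 mm long, 14 mm thick, heights 50 to 86 mm. The bar lies along this point's x axis, which turns with the knob (at joint value 0 it is carrier x)
- spare_knob: loose round black knob, a plain cylinder 32 mm across and 24 mm high, 60 g, standing on the table behind board_a. Origin: centre of its underside, z up
- tray: fixed shallow aluminium parts tray behind board_b, 72 mm (its x) by 108 mm (its y), 22 mm high, walls 4 mm, floor about 4 mm up. Origin: centre of its underside
- screwdriver: bystander: screwdriver lying on the table; leave it
- tape_roll: bystander: grey ring 60 mm across, 19 mm high; leave it
- wrench: bystander: wrench lying on the table; leave it
- spray_can: bystander: white can 52 mm across, 120 mm high; leave it
- screw_jar: bystander: clear jar 56 mm across, 60 mm high; leave it
- carton: bystander: small carton 70 x 100 x 90 mm; leave it
- brush: bystander: brush lying on the table; leave it
Not all that is in view belongs to the job. Of the things shaped like the spare_knob, the black one is meant.

How it is judged:
On the way, in this order (a step that is already met when the one before it is completed fails the run):
1. the clamp knob is turned free (value of joint clamp below 0.4 rad), for 0.2 s.
2. the jaw is slid fully back (value of joint jaw above 0.038 m), for 0.2 s.
3. all lids are stacked upside down on the seat (horizontal distance between each of lid0, lid1, lid2, lid3 and seat below 0.012 m and angle between each of lid0, lid1, lid2, lid3's own z axis and vertical below 0.15 rad and height (world z) of each of lid0, lid1, lid2, lid3 below 0.071 m and linear speed of each of lid0, lid1, lid2, lid3 below 0.02 m/s), for 0.3 s.
4. the jaw is up against the bottom lid (value of joint jaw below 0.016 m), for 0.2 s.
5. the knob is turned tight (value of joint clamp above 1.1 rad), for 0.2 s.
At the end, for the whole second after the job is handed in: Every lid is cup up (tilt under 0.15 rad) and nested on the seat's axis within 12 mm, at rest; the spare knob lies in the tray; the jaw is within about 3 mm of the bottom lid (joint under 0.016) and the knob is tight (over 1.1 rad) (all of step 3 and horizontal distance between spare_knob and tray below 0.045 m and height (world z) of spare_knob below 0.03 m and linear speed of spare_knob below 0.02 m/s and value of joint jaw below 0.016 m and value of joint clamp above 1.1 rad); the robot touches nothing.
It fails at once if a bystander is pushed more than 4 cm or knocked over (distance of any of screwdriver, tape_roll, wrench, spray_can, screw_jar, carton, brush from where it was at the start of the episode above 0.04 m or angle between any of spray_can, screw_jar, carton's own z axis and vertical above 0.6 rad).
Of lid0, lid1, lid2, lid3 only 2 to 4 are there at a start; the rules pass over those that are not, and their reading is None.
At some moment in a run one of spare_knob may be knocked a few centimetres aside while the robot is not near it.
It also fails if it takes over 210 s, if anything falls off the work surface, if the arm or the gripper's body presses on something with over 40 N, if the wrist force passes 120 N, or if a joint passes its speed limit or range.

## Working session

There is one attempt and no reset: what is moved stays moved. The work goes in short steps, Python scripts to look and compute and a shell command to move; the robot and the scene stay as the last step left them, time stands still between calls to the robot, and variables do not carry over. Pictures are saved under pics/ and viewed, and the job is handed in when it is done.

```bash
ls; mkdir -p pics
python3 - <<'E'
from cell import r, vision, order
import cv2
print(r.observe())
for n in ["scene","top","wrist"]:
    c=vision.camera(n); cv2.imwrite(f"pics/{n}0.png",c["pixels"][:,:,::-1]); print(n,c["mtx"].tolist(),c["world_from_camera"].round(4).tolist())
E
```

```text
pics
{'t': 0.0, 'qpos': array([ 9.83883980e-01,  1.59057180e-01,  1.59822235e+00,  2.44195411e-05,
        1.38619619e+00, -2.10087727e-01]), 'qd': array([ 1.31614327e-03, -1.18851464e-03, -4.56646072e-05, -1.68145192e-03,
        1.21315063e-03, -2.20161530e-03]), 'joint_torque': array([-5.84867007e-05, -3.85554671e+01, -3.22114170e+01,  7.00903265e-02,
        3.77135002e-02, -1.43378634e-04]), 'tcp_pos': array([0.21132901, 0.53426069, 0.30171915]), 'eef_rot': array([[-9.29835886e-01,  3.67972954e-01, -1.06281696e-03],
       [ 3.67974254e-01,  9.29834680e-01, -1.55465162e-03],
       [ 4.16174318e-04, -1.83666015e-03, -9.99998227e-01]]), 'wrist_force': array([-0.51416024,  0.47732359, -0.32797437]), 'torque': array([-0.01293181,  0.00345073,  0.04368738]), 'gripper_width': 1.0005292666414949}
scene [[446.6840486178103, 0.0, 314.1178135644433], [0.0, 446.6840486178103, 244.3812012120861], [0.0, 0.0, 1.0]] [[0.1691, 0.8088, -0.5633, 1.1612], [0.9855, -0.1478, 0.0837, -0.1022], [-0.0156, -0.5693, -0.822, 0.9341], [0.0, 0.0, 0.0, 1.0]]
top [[454.6108796306444, 0.0, 313.09702409744955], [0.0, 454.6108796306444, 242.26451115363943], [0.0, 0.0, 1.0]] [[0.0267, -0.9972, 0.0703, 0.4932], [-0.9996, -0.0272, -0.0064, 0.0131], [0.0083, -0.0701, -0.9975, 1.1217], [0.0, 0.0, 0.0, 1.0]]
wrist [[357.16298844705847, 0.0, 326.94201970350343], [0.0, 357.16298844705847, 239.24167571933054], [0.0, 0.0, 1.0]] [[0.3674, 0.8995, 0.2364, 0.1447], [0.93, -0.3551, -0.0945, 0.5609], [-0.001, 0.2546, -0.967, 0.3841], [0.0, 0.0, 0.0, 1.0]]
```

View pics/scene0.png

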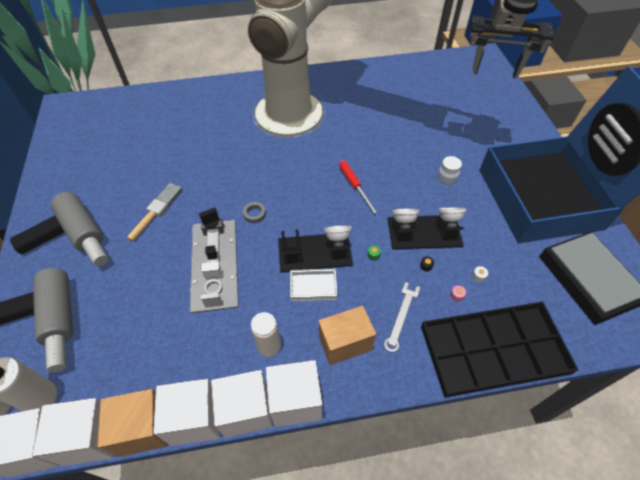

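View pics/top0.png

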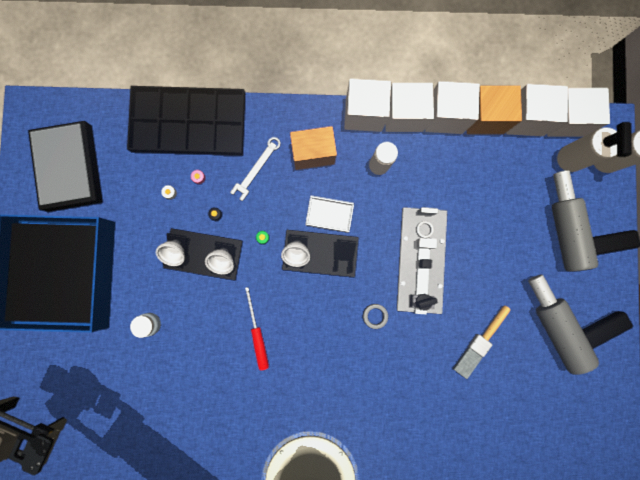

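View pics/wrist0.png

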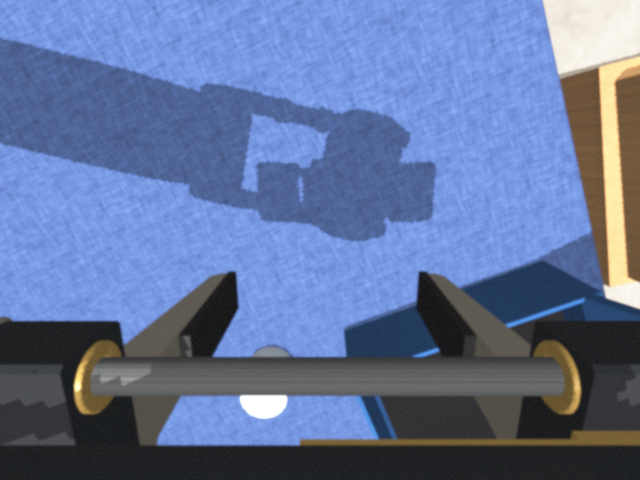

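```bash
cat > h.py <<'E'
from cell import r, vision, order
import numpy as np, cv2
def shot(name,fn=None,crop=None,scale=1):
    c=vision.camera(name)
    if fn: save(c,fn,crop,scale)
    return c
def save(c,fn,crop=None,scale=1,pts=None):
    im=c["pixels"][:,:,::-1].copy()
    if pts is not None:
        for p in proj(c,pts): cv2.circle(im,tuple(int(round(v)) for v in p),1,(0,255,0),-1)
    if crop:
        x0,y0,x1,y1=crop; im=im[y0:y1,x0:x1]
    im=cv2.resize(im,None,fx=scale,fy=scale,interpolation=cv2.INTER_CUBIC)
    assert im.shape[1]<=800 and im.shape[0]<=600, im.shape
    cv2.imwrite("pics/"+fn,im)
def back(c,uv,z):
    T=c["world_from_camera"];K=c["mtx"]
    out=[]
    for u,v in np.atleast_2d(uv):
        d=T[:3,:3]@np.array([(u-K[0,2])/K[0,0],(v-K[1,2])/K[1,1],1]); o=T[:3,3]
        out.append(o+d*(z-o[2])/d[2])
    return np.array(out)
def proj(c,P):
    T=np.linalg.inv(c["world_from_camera"]);P=np.atleast_2d(P)
    q=(T[:3,:3]@P.T+T[:3,3:]).T; q=q@c["mtx"].T
    return q[:,:2]/q[:,2:]
def st():
    s=r.observe();R=s["eef_rot"]
    print("t%.2f tcp"%s["t"],s["tcp_pos"].round(4),"yaw_x %.4f yaw_y %.4f"%(np.arctan2(R[1,0],R[0,0]),np.arctan2(R[1,1],R[0,1])),"tiltz",R[:,2].round(3),"w",round(float(s["gripper_width"])*91.9,1),"F",s["wrist_force"].round(1),"q6 %.2f"%s["qpos"][5])
    return s
def go(xy,z=None,yawy=None):
    """tool-axis shift from present pose to world target; yawy = wanted direction of tool y"""
    s=st();R=s["eef_rot"];p=s["tcp_pos"]
    t=np.array([xy[0],xy[1],p[2] if z is None else z])
    print("shift tool",(R.T@(t-p)).round(4))
    if yawy is not None:
        cur=np.arctan2(R[1,1],R[0,1]); d=(yawy-cur+np.pi/2)%np.pi-np.pi/2
        print("spin about tool z: %.4f (world turn %.4f)"%(-d,d),"steps of .18:",round(d/.18,2))
E
python3 - <<'E'
from h import *
c=shot("top","t_car.png",(380,190,520,340),4)
save(c,"t_brd.png",(120,150,380,300),3)
c=shot("scene","s_car.png",(170,190,260,330),4)
save(c,"s_brd.png",(260,180,500,330),3)
E
```

```text
(no output)
```

View pics/t_car.png

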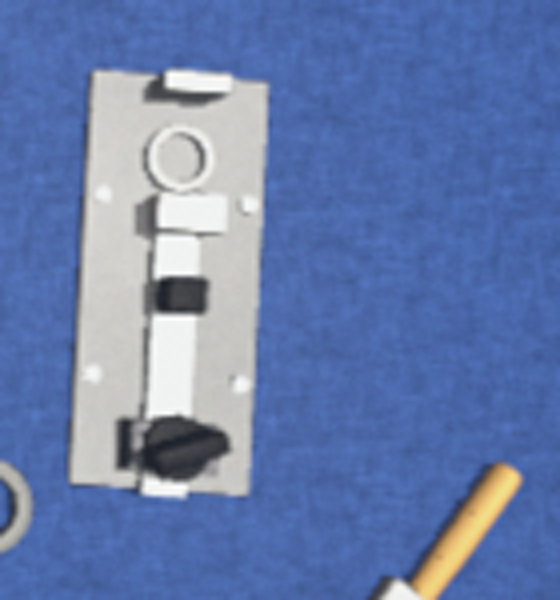

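View pics/t_brd.png

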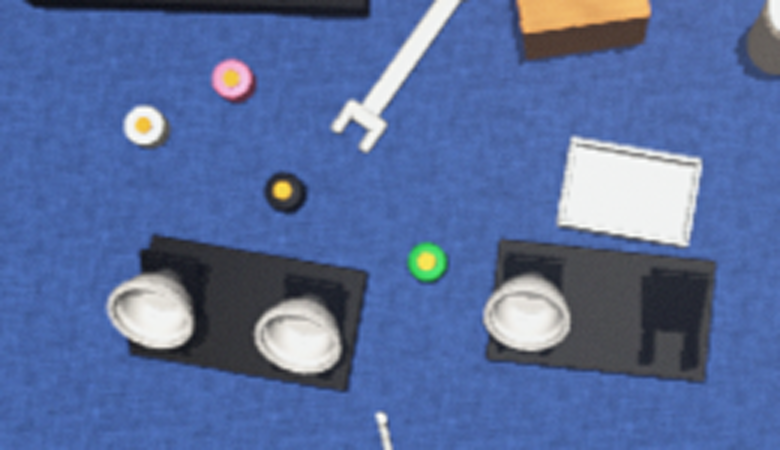

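View pics/s_car.png

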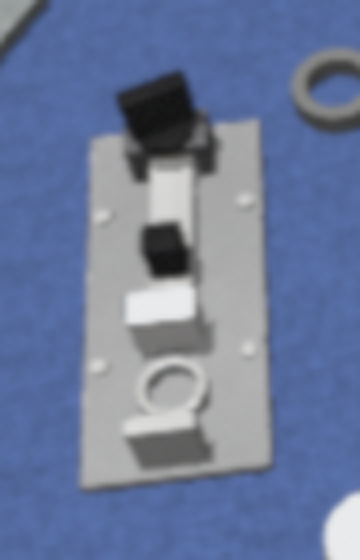

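View pics/s_brd.png

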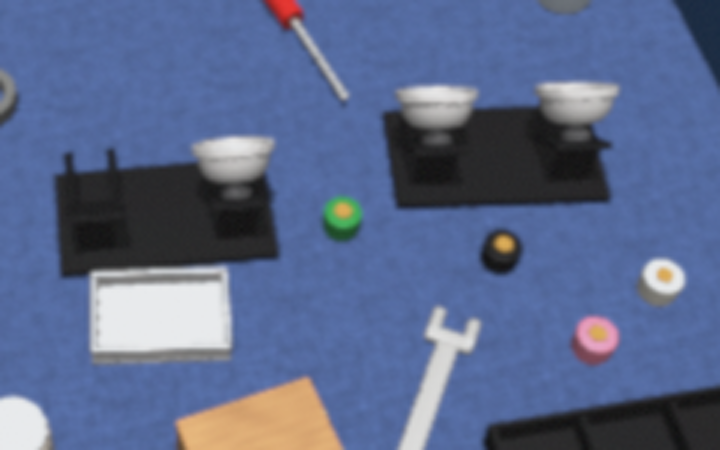

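```bash
cat > m1.py <<'E'
from h import *
from scipy.optimize import least_squares
ct=shot("top");cs=shot("scene")
def fit(name,L,W,H,top,sc):
    # corner order: (+x,+y),(+x,-y),(-x,-y),(-x,+y)
    C=np.array([[L/2,W/2,H],[L/2,-W/2,H],[-L/2,-W/2,H],[-L/2,W/2,H]])
    def P(p):
        c,s=np.cos(p[2]),np.sin(p[2]);return np.c_[p[0]+c*C[:,0]-s*C[:,1],p[1]+s*C[:,0]+c*C[:,1],C[:,2]]
    for lab,sel in (("both",(1,1)),("top",(1,0)),("scene",(0,1))):
        def res(p):
            q=P(p);o=[]
            for cam,ob,f in((ct,top,sel[0]),(cs,sc,sel[1])):
                pr=proj(cam,q)
                for i,uv in ob.items():
                    if f:o+=list(pr[i]-uv)
            return np.array(o)
        s=least_squares(res,[.5,0,0],loss="soft_l1");print(name,lab,s.x.round(4),"rms px",np.sqrt((res(s.x)**2).mean()).round(2))
fit("carrier",.255,.110,.010,{0:(403,207.5),1:(447.2,210.8),2:(441.8,313.8),3:(397.5,311)},{3:(234.8,220.3),2:(192.5,224.5),0:(238,305.5),1:(190.5,310.5)})
fit("board_a",.1,.18,.01,{0:(170.7,228.7),1:(242.7,240),2:(235.7,280),3:(163.3,268.3)},{2:(388.3,217.3),0:(463,245.5),1:(392.3,247.5)})
fit("board_b",.1,.18,.01,{0:(286.7,230),1:(358.3,237),2:(354.3,277.3),3:(282,269.3)},{2:(278.7,238.7),0:(352,264.5),1:(281,270)})
fit("tray",.072,.108,.022,{0:(311,196),1:(353.7,202.7),2:(349.3,231.7),3:(306,225.3)},{})
print("knob",back(ct,(214.3,213.3),.024),back(cs,(428,261),.024))
E
python3 m1.py
```

```text
carrier both [ 0.535  -0.2611 -0.0404] rms px 0.75
carrier top [ 0.5345 -0.2628 -0.0428] rms px 0.32
carrier scene [ 0.5364 -0.2594 -0.0372] rms px 0.64
board_a both [ 0.5357  0.2748 -0.1324] rms px 0.83
board_a top [ 0.5351  0.2738 -0.1321] rms px 0.3
board_a scene [ 0.5368  0.278  -0.1449] rms px 0.75
board_b both [ 0.5456 -0.0114 -0.0794] rms px 0.99
board_b top [ 0.545  -0.0124 -0.0786] rms px 0.54
board_b scene [ 0.5472 -0.0083 -0.0796] rms px 1.09
tray both [ 0.6411 -0.0332 -0.1269] rms px 0.33
tray top [ 0.6411 -0.0332 -0.1269] rms px 0.33
tray scene [0.5 0.  0. ] rms px nan
knob [[0.6344974  0.24772971 0.024     ]] [[0.6347061  0.25171374 0.024     ]]m1.py:17: RuntimeWarning: Mean of empty slice.
  s=least_squares(res,[.5,0,0],loss="soft_l1");print(name,lab,s.x.round(4),"rms px",np.sqrt((res(s.x)**2).mean()).round(2))
  ret = ret.dtype.type(ret / rcount)
```

Candidates for spare_knob in the top view: black (215,214), green (262,237), pink (197,177) and white (168,192). I choose the black one behind board_a. The lids present are lid0, lid1 and lid2; the -y rest of board_b is empty. I start with the clamp.

```bash
python3 -m handwheel '0.0919 -0.031 -0.041 0 0; 0.0919 -0.031 -0.041 0 0; 0.0919 -0.031 -0.041 0 0; 0.0919 -0.031 -0.041 0 0; 0.0919 -0.031 -0.041 0 0; 0.0919 -0.031 -0.041 0 0; 0.0919 -0.031 -0.041 0 0; 0.0919 -0.031 -0.041 0 0' 20; python3 -m handwheel '0.0919 -0.031 -0.041 0 0; 0.0919 -0.031 -0.041 0 0; 0.0919 -0.031 -0.041 0 0; 0.0919 -0.031 -0.041 0 0; 0.0919 -0.031 -0.041 0 0; 0.0919 -0.031 -0.041 0 0; 0.0919 -0.031 -0.041 0 0; 0.0919 0 0 0 0'
python3 - <<'E'
from h import *
go((.435,-.257),.25,.2)
E
```

```text
t: 1.35
tcp_pos: [0.3216, 0.1369, 0.3029]
eef_rot: [[-0.93, 0.368, 0.001], [0.368, 0.93, 0.0], [-0.001, 0.001, -1.0]]
wrist_force: [0.7, 0.1, 0.4]
gripper_width: 1.0
t: 2.35
tcp_pos: [0.4178, -0.2108, 0.3025]
eef_rot: [[-0.929, 0.371, -0.001], [0.371, 0.929, 0.0], [0.0, -0.0, -1.0]]
wrist_force: [-0.4, 0.7, 0.3]
gripper_width: 1.002
t2.35 tcp [ 0.4178 -0.2108  0.3025] yaw_x 2.7612 yaw_y 1.1904 tiltz [-0.001  0.    -1.   ] w 92.1 F [-0.4  0.7  0.3] q6 -1.92
shift tool [-0.0331 -0.0365  0.0525]
spin about tool z: 0.9904 (world turn -0.9904) steps of .18: -5.5
```

```bash
python3 -m handwheel '0.0919 -0.033 -0.036 0 0;0.0919 0 0 0.02 0.18; 0.0919 0 0 0.02 0.18; 0.0919 0 0 0.01 0.18; 0.0919 0 0 0 0.18; 0.0919 0 0 0 0.18;0.0919 0 0 0 0.09;0.0919 0 0 0 0'
python3 - <<'E'
from h import *
go((.435,-.257),.25,.2)
c=shot("wrist","w1.png")
car=(.535,-.261,-.0404)
E
```

```text
t: 3.35
tcp_pos: [0.4351, -0.2529, 0.2528]
eef_rot: [[-0.204, 0.979, 0.0], [0.979, 0.204, 0.0], [0.0, 0.0, -1.0]]
wrist_force: [1.3, 0.5, -0.5]
gripper_width: 1.004
t3.35 tcp [ 0.4351 -0.2529  0.2528] yaw_x 1.7767 yaw_y 0.2059 tiltz [ 0.  0. -1.] w 92.3 F [ 1.3  0.5 -0.5] q6 -0.97
shift tool [-0.004  -0.0009  0.0028]
spin about tool z: 0.0059 (world turn -0.0059) steps of .18: -0.03
```

View pics/w1.png

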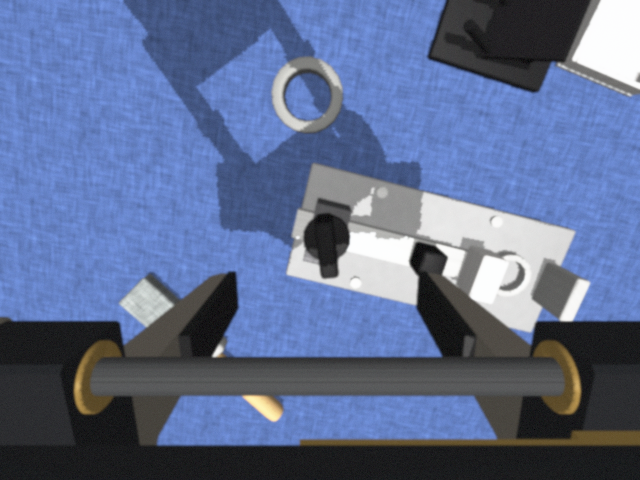

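Run:
```python
from h import *
from scipy.optimize import least_squares
c=shot("wrist","w2.png",(270,150,430,300),4)
save(c,"w2b.png",(430,200,600,350),4)
L,W,H=.255,.11,.01
C=np.array([[L/2,W/2],[L/2,-W/2],[-L/2,-W/2],[-L/2,W/2]])
ob=np.array([(574,231),(530,332),(288,275),(313,163)])
w=back(c,ob,.01)[:,:2]
def P(p):
    a,s=np.cos(p[2]),np.sin(p[2]);return p[:2]+C@np.array([[a,s],[-s,a]])
s=least_squares(lambda p:(P(p)-w).ravel(),[.53,-.26,0]);print(s.x.round(4),(s.fun*1e3).round(1))
```

```text
[ 0.5352 -0.26   -0.04  ] [ 2.3  1.1  1.8 -0.8 -2.8 -0.6 -1.3  0.4]
```

View pics/w2.png

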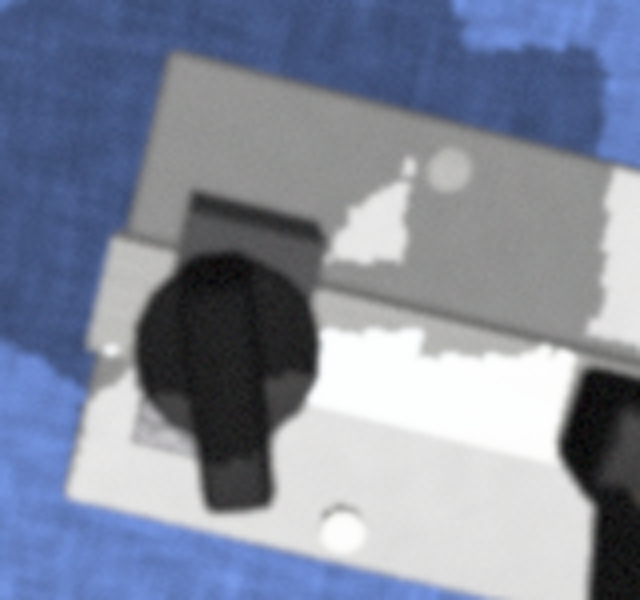

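View pics/w2b.png

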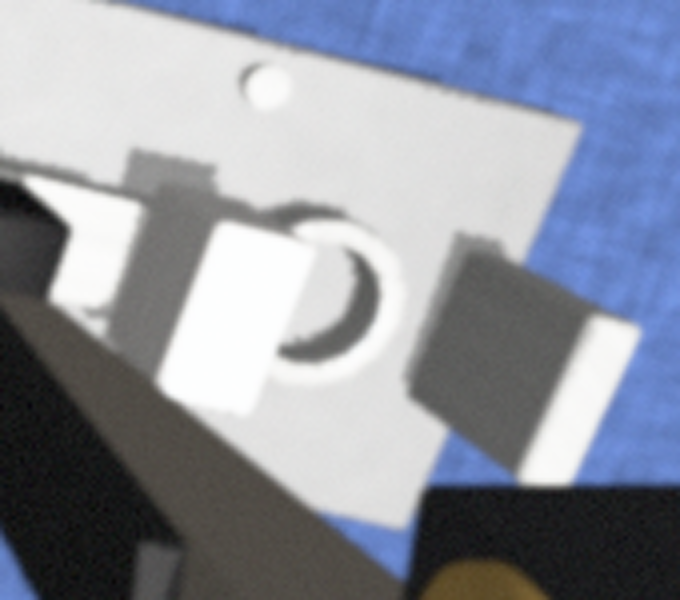

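Run:
```python
from h import *
c=shot("wrist")
f=lambda u,v:(270+u/4,150+v/4)
p=back(c,[f(184,258),f(252,256),f(206,508),f(270,505)],.086)[:,:2]
print(p.round(4)); a=(p[0]+p[1])/2;b=(p[2]+p[3])/2;print((a+b)/2,np.linalg.norm(a-b),np.linalg.norm(p[0]-p[1]),np.arctan2(*(b-a)[::-1]))
cx,cy,y=.535,-.2605,-.04
k=np.array([cx-.1*np.cos(y),cy-.1*np.sin(y)]);print("knob",k)
d=np.arctan2(*(b-a)[::-1])
go((a+b)/2,.143,d+np.pi/2)
```

```text
[[ 0.4225 -0.231 ]
 [ 0.4342 -0.2282]
 [ 0.4358 -0.2763]
 [ 0.4473 -0.2733]]
[ 0.43494156 -0.25222805] 0.0470980101185283 0.012042342682602056 -1.2869066033577632
knob [ 0.43507999 -0.25650107]
t3.50 tcp [ 0.4351 -0.2534  0.2528] yaw_x 1.7767 yaw_y 0.2059 tiltz [ 0.  0. -1.] w 92.2 F [ 0.8 -0.6 -0.3] q6 -0.97
shift tool [1.200e-03 1.000e-04 1.098e-01]
spin about tool z: -0.0780 (world turn 0.0780) steps of .18: 0.43
```

```bash
python3 -m handwheel '0.05 -0.001 0 0.03 -0.08;0.05 0 0 0.04 0; 0.05 0 0 0.03 0; 0.05 0 0 0.01 0; 0 0 0 0 0; 0 0 0 0 0; 0 0 0 0 0;0 0 0 0 0' 30
python3 - <<'E'
from h import *
go((.435,-.2555),.143,.284)
E
```

```text
t: 4.5
tcp_pos: [0.4353, -0.2553, 0.1435]
eef_rot: [[-0.281, 0.96, -0.0], [0.96, 0.281, -0.001], [-0.001, -0.001, -1.0]]
wrist_force: [-9.2, -3.9, 9.0]
gripper_width: 0.154
t4.50 tcp [ 0.4353 -0.2553  0.1435] yaw_x 1.8553 yaw_y 0.2845 tiltz [-0.    -0.001 -1.   ] w 14.2 F [-9.2 -3.9  9. ] q6 -1.05
shift tool [-0.0001 -0.0003  0.0005]
spin about tool z: 0.0005 (world turn -0.0005) steps of .18: -0.0
```

```bash
python3 -m handwheel '0 0 0 0 -0.1;0 0 0 0 -0.15;0 0 0 0 -0.15;0 0 0 0 -0.15;0 0 0 0 -0.15;0 0 0 0 -0.15;0 0 0 0 -0.15;0 0 0 0 0'; python3 -m handwheel '0 0 0 0 -0.12; 0 0 0 0 -0.05;0 0 0 0 0'
python3 - <<'E'
from h import *
st()
E
```

```text
t: 5.5
tcp_pos: [0.435, -0.2557, 0.1435]
eef_rot: [[-0.959, 0.284, -0.001], [0.284, 0.959, -0.002], [0.0, -0.002, -1.0]]
wrist_force: [-5.6, -1.4, 5.6]
gripper_width: 0.149
t: 5.88
tcp_pos: [0.435, -0.2557, 0.1435]
eef_rot: [[-0.993, 0.119, -0.001], [0.119, 0.993, -0.002], [0.001, -0.002, -1.0]]
wrist_force: [-6.2, -1.8, 6.0]
gripper_width: 0.155
t5.88 tcp [ 0.435  -0.2557  0.1435] yaw_x 3.0224 yaw_y 1.4516 tiltz [-0.001 -0.002 -1.   ] w 14.2 F [-6.2 -1.8  6. ] q6 -2.22
```

```bash
python3 -m handwheel '0.05 0 0 0 0;0.05 0 0 0 0;0.05 0 0 -0.05 0; 0.05 -0.03 0 -0.05 -0.08; 0.05 -0.04 0 0 0;0.05 0 0 0 0'
python3 - <<'E'
from h import *
go((.535,-.2605),.24,1.531)
c=shot("wrist","w3.png")
E
```

```text
t: 6.62
tcp_pos: [0.5068, -0.2597, 0.243]
eef_rot: [[-0.999, 0.036, 0.001], [0.036, 0.999, -0.0], [-0.001, -0.0, -1.0]]
wrist_force: [-0.7, -0.2, -0.3]
gripper_width: 0.544
t6.62 tcp [ 0.5068 -0.2597  0.243 ] yaw_x 3.1057 yaw_y 1.5349 tiltz [ 0.001 -0.    -1.   ] w 50.0 F [-0.7 -0.2 -0.3] q6 -2.22
shift tool [-0.0282  0.0002  0.003 ]
spin about tool z: 0.0039 (world turn -0.0039) steps of .18: -0.02
```

View pics/w3.png

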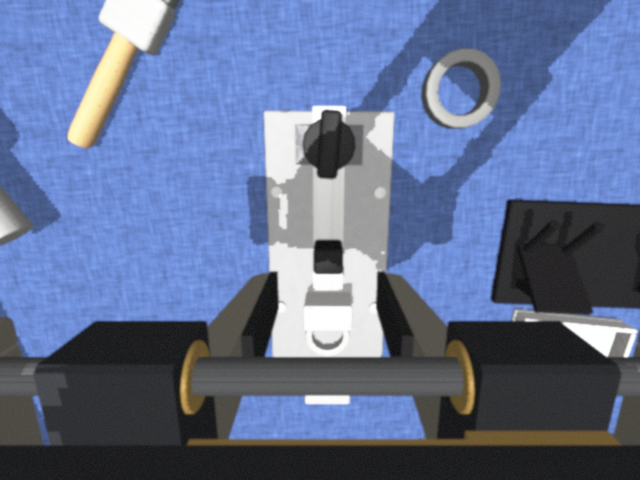

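Run:
```python
from h import *
c=shot("wrist","w4.png",(260,100,400,250+30),3)
save(c,"w4b.png",(290,220,370,300),7)
```

```text
(no output)
```

View pics/w4b.png

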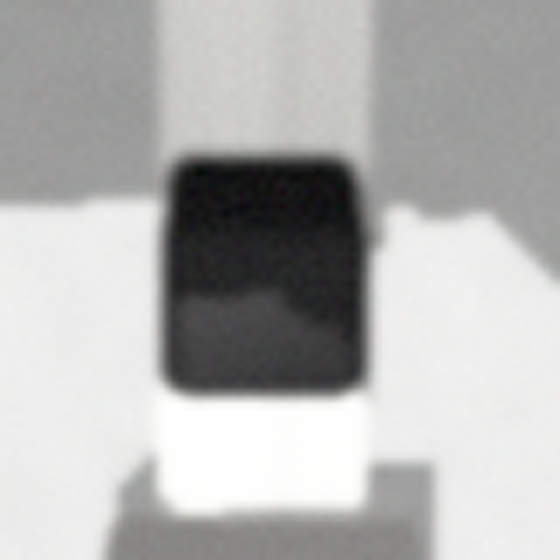

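View pics/w4.png

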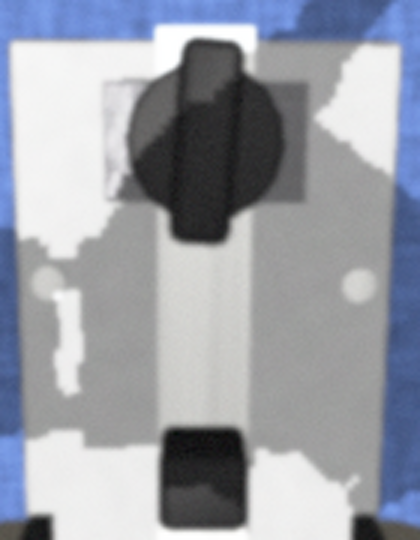

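Run:
```python
from h import *
c=shot("wrist")
p=back(c,[(290+263/7,220+215/7),(290+263/7,220+393/7),(290+263/7,220+304/7)],.056)
print(p)
print((p[2,:2]-[.535,-.2605])@[np.cos(-.04),np.sin(-.04)])
go(p[2],.115,1.531)
```

```text
[[ 0.51260803 -0.25856259  0.056     ]
 [ 0.533742   -0.25931802  0.056     ]
 [ 0.52307464 -0.25893672  0.056     ]]
-0.011978338270240514
t6.78 tcp [ 0.5042 -0.2594  0.2417] yaw_x 3.1045 yaw_y 1.5337 tiltz [-0.002  0.001 -1.   ] w 49.7 F [-0.6 -0.  -1.1] q6 -2.22
shift tool [-0.019   0.001   0.1267]
spin about tool z: 0.0027 (world turn -0.0027) steps of .18: -0.02
```

```bash
python3 -m handwheel '0.05 -0.019 0.001 0.04 0;0.05 0 0 0.04 0; 0.05 0 0 0.035 0; 0.05 0 0 0.01 0; 0 0 0 0 0; 0 0 0 0 0; 0 0 0 0 0' 30
python3 - <<'E'
from h import *
go((.523,-.259),.115,1.531)
E
```

```text
t: 7.65
tcp_pos: [0.525, -0.2597, 0.1195]
eef_rot: [[-0.999, 0.037, 0.002], [0.037, 0.999, -0.0], [-0.002, -0.0, -1.0]]
wrist_force: [-1.4, -0.6, 2.2]
gripper_width: 0.261
t7.65 tcp [ 0.525  -0.2597  0.1195] yaw_x 3.1042 yaw_y 1.5334 tiltz [ 0.002 -0.    -1.   ] w 24.0 F [-1.4 -0.6  2.2] q6 -2.20
shift tool [0.002  0.0007 0.0045]
spin about tool z: 0.0024 (world turn -0.0024) steps of .18: -0.01
```

```bash
python3 -m handwheel '0 0.01 0 0 0;0 0.01 0 0 0;0 0.01 0 0 0; 0 0.006 0 0 0; 0 0.002 0 0 0; 0 0 0 0 0'
python3 - <<'E'
from h import *
st()
E
```

```text
t: 8.4
tcp_pos: [0.4866, -0.2581, 0.1194]
eef_rot: [[-0.999, 0.037, 0.002], [0.037, 0.999, -0.0], [-0.002, -0.0, -1.0]]
wrist_force: [0.4, 3.9, 9.1]
gripper_width: 0.26
t8.40 tcp [ 0.4866 -0.2581  0.1194] yaw_x 3.1043 yaw_y 1.5335 tiltz [ 0.002 -0.    -1.   ] w 23.9 F [0.4 3.9 9.1] q6 -2.24
```

```bash
python3 -m handwheel '0 0.003 0 0 0; 0 0.003 0 0 0; 0 0 0 0 0'
python3 - <<'E'
from h import *
st()
E
```

```text
t: 8.78
tcp_pos: [0.4836, -0.258, 0.1195]
eef_rot: [[-0.999, 0.039, 0.011], [0.039, 0.999, -0.002], [-0.011, -0.001, -1.0]]
wrist_force: [15.7, 4.4, -2.8]
gripper_width: 0.26
t8.78 tcp [ 0.4836 -0.258   0.1195] yaw_x 3.1031 yaw_y 1.5323 tiltz [ 0.011 -0.002 -1.   ] w 23.9 F [15.7  4.4 -2.8] q6 -2.25
```

```bash
cat >> h.py <<'E'
BA=(.5357,.2745,-.1324); BB=(.5456,-.0114,-.0794); CAR=(.5347,-.2602,-.04)
def W(b,x,y):
    c,s=np.cos(b[2]),np.sin(b[2]);return np.array([b[0]+c*x-s*y,b[1]+s*x+c*y])
E
python3 -m handwheel '0.05 0 0 0 0;0.05 0 0 0 0;0.0919 0 0 -0.05 0; 0.0919 0 0 -0.05 0; 0.0919 0 0 -0.03 0;0.0919 0 0 0 0'
python3 - <<'E'
from h import *
p=W(BB,15-13.6-15,57.5) if 0 else W(BB,-.0136,.0575); print(p, W(BA,-.0136,.0575),W(BA,-.0136,-.0575))
go(p,.25,np.pi/2+BB[2])
E
```

```text
t: 9.52
tcp_pos: [0.4808, -0.2591, 0.2504]
eef_rot: [[-0.999, 0.037, 0.004], [0.037, 0.999, -0.004], [-0.004, -0.004, -1.0]]
wrist_force: [-0.1, -0.1, -0.3]
gripper_width: 0.887
[0.53660355 0.04699755] [0.52980981 0.33329214] [0.51462825 0.21929863]
t9.53 tcp [ 0.4808 -0.2591  0.2504] yaw_x 3.1046 yaw_y 1.5338 tiltz [ 0.004 -0.004 -1.   ] w 81.5 F [-0.1 -0.1 -0.3] q6 -2.25
shift tool [-0.0444  0.3079 -0.0006]
spin about tool z: 0.0424 (world turn -0.0424) steps of .18: -0.24
```

```bash
python3 -m handwheel '0.0919 -0.015 0.05 0 0;0.0919 -0.02 0.05 0 0;0.0919 -0.02 0.05 0 0; 0.0919 -0.02 0.05 0 0; 0.0919 -0.02 0.05 0 0; 0.0919 0 0.05 0 0.042;0.0919 0 0.008 0 0; 0.0919 0 0 0 0'
python3 - <<'E'
from h import *
st()
c=shot("wrist","w5.png")
E
```

```text
t: 10.52
tcp_pos: [0.586, 0.0461, 0.2461]
eef_rot: [[-0.997, 0.078, -0.003], [0.078, 0.997, -0.0], [0.003, -0.001, -1.0]]
wrist_force: [-0.4, -0.4, -0.7]
gripper_width: 0.998
t10.53 tcp [0.586  0.0461 0.2461] yaw_x 3.0638 yaw_y 1.4930 tiltz [-0.003 -0.    -1.   ] w 91.7 F [-0.4 -0.4 -0.7] q6 -1.62
```

View pics/w5.png

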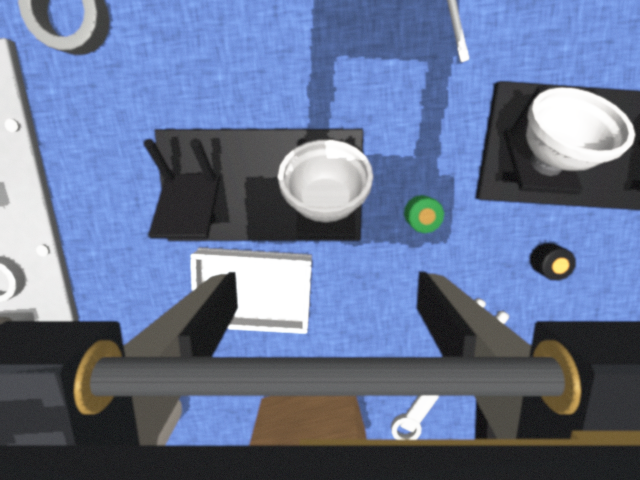

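```bash
cat > rim.py <<'E'
from h import *
def rim(b,y,zl=.044,rad=.033,n=40):
    t=np.linspace(0,2*np.pi,n);k=np.sqrt(.5)
    lx=rad*np.cos(t);ly=rad*np.sin(t)
    # lid z axis=(-k,0,k); perp in-plane (k,0,k)
    bx=.015-k*zl+k*lx; bz=.045+k*zl+k*lx; by=y+ly
    return np.array([[*W(b,X,Y),Z] for X,Y,Z in zip(bx,by,bz)])
E
python3 - <<'E'
from rim import *
from scipy.optimize import least_squares
c=shot("wrist")
L,Wd=.1,.18
C=np.array([[L/2,Wd/2],[L/2,-Wd/2],[-L/2,-Wd/2],[-L/2,Wd/2]])
ob=np.array([(360,240),(151,238),(157,129),(363,129)])
w=back(c,ob,.01)[:,:2]
def P(p):
    a,s=np.cos(p[2]),np.sin(p[2]);return p[:2]+C@np.array([[a,s],[-s,a]])
s=least_squares(lambda p:(P(p)-w).ravel(),[.53,0,0]);print("BB",s.x.round(4),(s.fun*1e3).round(1))
print("tray",back(c,[(196,250),(311,257),(307,333)],.022).round(4).tolist())
print("knob",back(c,(560,265),.024), "Acorners",back(c,[(498,83),(480,199)],.01).round(4).tolist(), [W(BA,-.05,-.09),W(BA,.05,-.09)])
save(c,"w6.png",(140,80,640,280),1.6,pts=np.vstack([rim(s.x,.0575),rim(BA,-.0575)]))
E
```

```text
BB [ 0.5447 -0.0129 -0.1028] [ 2.4 -3.5  1.   9.5 -4.  -4.8  0.7 -1.2]
tray [[0.5957, -0.0728, 0.022], [0.6103, 0.0293, 0.022], [0.6857, 0.0187, 0.022]]
knob [[0.63476622 0.25203699 0.024     ]] Acorners [[0.4759, 0.1964, 0.01], [0.5717, 0.1844, 0.01]] [array([0.47425639, 0.19188836]), array([0.57338118, 0.17868701])]
```

View pics/w6.png

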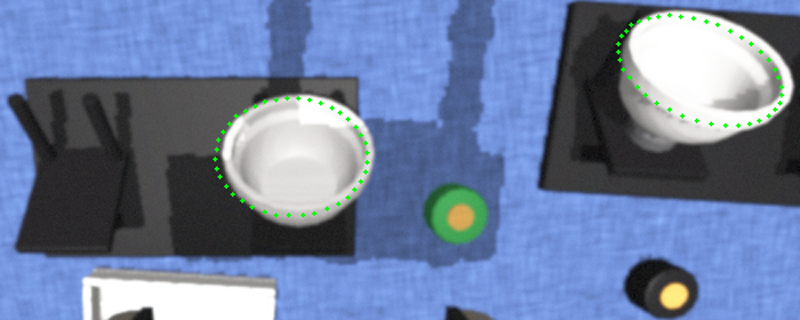

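Run:
```python
from rim import *
from scipy.optimize import least_squares
c=shot("wrist")
L,Wd=.1,.18
C=np.array([[L/2,Wd/2],[-L/2,-Wd/2],[-L/2,Wd/2]])
ob=np.array([(360,240),(157,129),(363,129)])
w=back(c,ob,.01)[:,:2]
def P(p):
    a,s=np.cos(p[2]),np.sin(p[2]);return p[:2]+C@np.array([[a,s],[-s,a]])
s=least_squares(lambda p:(P(p)-w).ravel(),[.53,0,0]);print("BB",s.x.round(4),(s.fun*1e3).round(1))
for b in ((.5447,-.0129,-.1028),BB,s.x): print(W(b,-.0136,.0575))
save(c,"w7.png",(250,120,410,240),5,pts=rim(s.x,.0575))
go(W(s.x,-.0136,.0575),.1426,np.pi/2+s.x[2])
```

```text
BB [ 0.546  -0.0097 -0.0807] [ 1.4  1.3 -1.  -2.6 -0.4  1.3]
[0.53707239 0.04569206]
[0.53660355 0.04699755]
[0.53706694 0.04867291]
t10.68 tcp [0.5865 0.0448 0.2472] yaw_x 3.0612 yaw_y 1.4904 tiltz [-0.001 -0.    -1.   ] w 92.0 F [-0.6  0.7  0.7] q6 -1.62
shift tool [ 4.950e-02 -1.000e-04  1.046e-01]
spin about tool z: 0.0003 (world turn -0.0003) steps of .18: -0.0
```

View pics/w7.png

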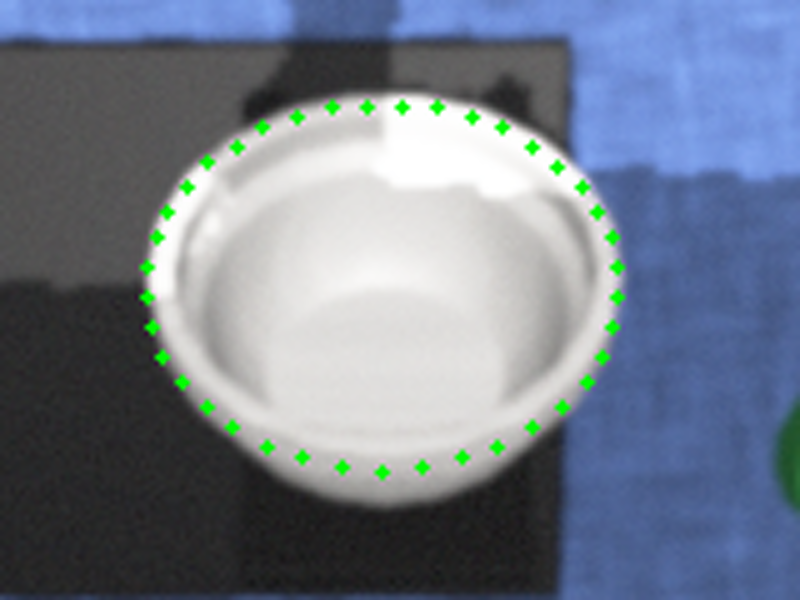

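```bash
python3 -m handwheel '0.0919 0.04 0.001 0.02 0;0.0919 0.0095 0 0.03 0;0.0919 0 0 0.03 0; 0.0919 0 0 0.02 0; 0.0919 0 0 0.005 0; 0.0919 0 0 0 0'
python3 - <<'E'
from rim import *
go((.537,.0482),.1426)
c=shot("scene","s2.png",(300,170,420,270),6)
c=shot("wrist","w8.png")
E
```

```text
t: 11.42
tcp_pos: [0.5377, 0.0505, 0.143]
eef_rot: [[-0.997, 0.08, 0.0], [0.08, 0.997, -0.0], [-0.0, -0.0, -1.0]]
wrist_force: [-0.3, 0.1, 0.2]
gripper_width: 1.002
t11.43 tcp [0.5377 0.0505 0.143 ] yaw_x 3.0618 yaw_y 1.4910 tiltz [ 0. -0. -1.] w 92.1 F [-0.3  0.1  0.2] q6 -1.62
shift tool [ 0.0005 -0.0023  0.0004]
```

View pics/s2.png

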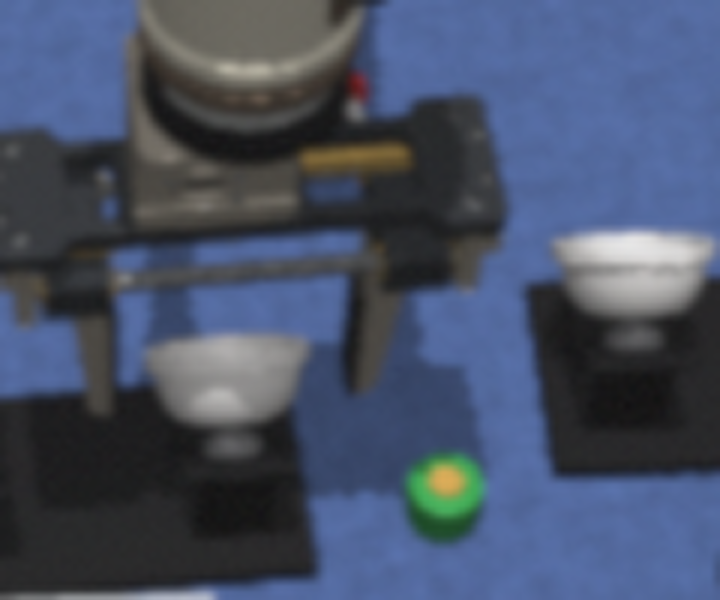

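View pics/w8.png

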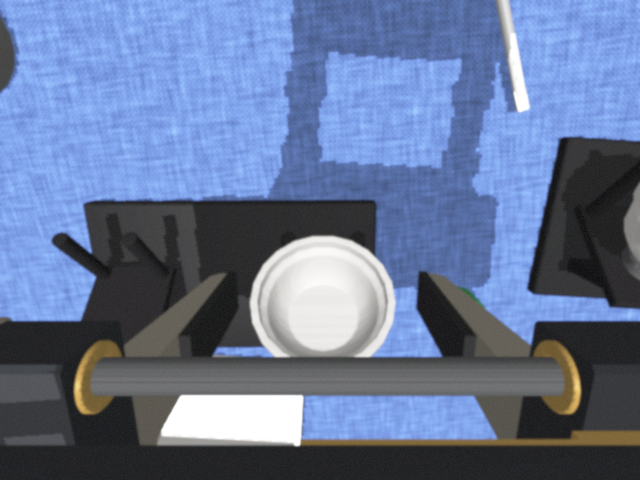

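```bash
python3 -m handwheel '0.0919 0 -0.0015 0 0;0.06 0 0 0 0;0.06 0 0 0 0;0.06 0 0 0 0; 0.06 0 0 0 0' 8
python3 -m handwheel '0.06 0 0 -0.01 0;0.06 0 0 -0.02 0;0.06 0 0 -0.03 0;0.06 0 0 -0.03 0;0.06 0 0 0 0' 8
python3 - <<'E'
from rim import *
st()
c=shot("scene","s3.png",(300,150,420,250),6)
c=shot("wrist","w9.png")
E
```

```text
t: 12.15
tcp_pos: [0.5377, 0.0493, 0.1431]
eef_rot: [[-0.997, 0.079, 0.001], [0.079, 0.997, -0.001], [-0.001, -0.001, -1.0]]
wrist_force: [-1.0, -2.9, 1.7]
gripper_width: 0.723
t: 12.78
tcp_pos: [0.5387, 0.0499, 0.2354]
eef_rot: [[-0.997, 0.079, 0.006], [0.079, 0.997, -0.0], [-0.006, 0.0, -1.0]]
wrist_force: [-0.6, 0.3, -0.8]
gripper_width: 0.72
t12.78 tcp [0.5387 0.0499 0.2354] yaw_x 3.0630 yaw_y 1.4922 tiltz [ 0.006 -0.    -1.   ] w 66.2 F [-0.6  0.3 -0.8] q6 -1.62
```

View pics/s3.png

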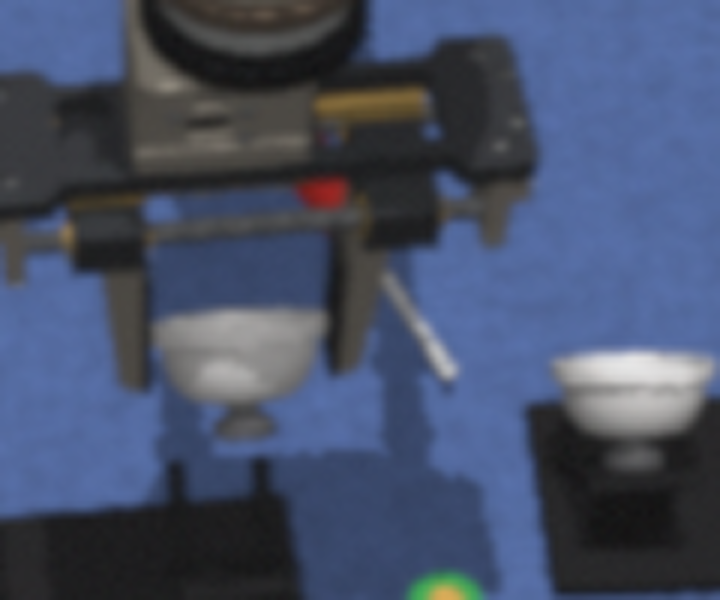

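View pics/w9.png

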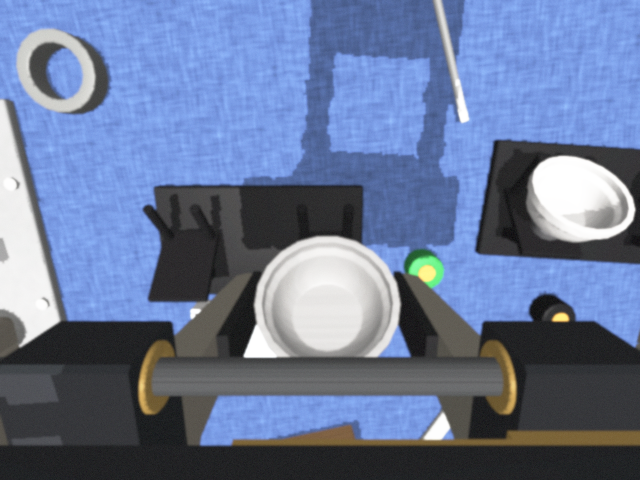

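Run:
```python
from rim import *
print(W(CAR,.075,0)); go(W(CAR,.065,0),.20,np.pi/2-.04)
```

```text
[ 0.60964001 -0.2631992 ]
t12.88 tcp [0.5369 0.05   0.232 ] yaw_x 3.0629 yaw_y 1.4921 tiltz [-0.001  0.    -1.   ] w 66.6 F [ 0.5  0.1 -0.8] q6 -1.62
shift tool [-0.0872 -0.3069  0.0318]
spin about tool z: -0.0387 (world turn 0.0387) steps of .18: 0.21
```

```bash
python3 -m handwheel '0.06 -0.01 -0.04 0 0;0.06 -0.013 -0.045 0 0;0.06 -0.013 -0.045 0 0;0.06 -0.013 -0.045 0 0;0.06 -0.013 -0.045 0 0;0.06 -0.013 -0.045 0 -0.02;0.06 -0.012 -0.042 0 -0.02;0.06 0 0 0.02 0' 8
python3 - <<'E'
from rim import *
go(W(CAR,.065,0),.20,np.pi/2-.04)
c=shot("wrist","w10.png")
c=shot("scene","s4.png",(150,170,270,270),6)
E
```

```text
t: 13.88
tcp_pos: [0.6009, -0.266, 0.2118]
eef_rot: [[-0.999, 0.042, 0.001], [0.042, 0.999, -0.001], [-0.001, -0.001, -1.0]]
wrist_force: [-0.8, 0.8, -0.8]
gripper_width: 0.724
t13.88 tcp [ 0.6009 -0.266   0.2118] yaw_x 3.0993 yaw_y 1.5285 tiltz [ 0.001 -0.001 -1.   ] w 66.5 F [-0.8  0.8 -0.8] q6 -2.13
shift tool [0.0014 0.0031 0.0118]
spin about tool z: -0.0023 (world turn 0.0023) steps of .18: 0.01
```

View pics/s4.png

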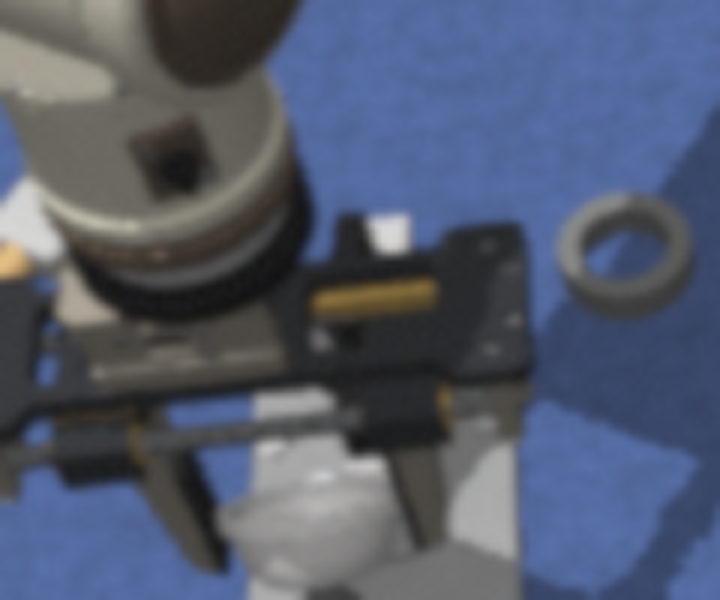

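View pics/w10.png

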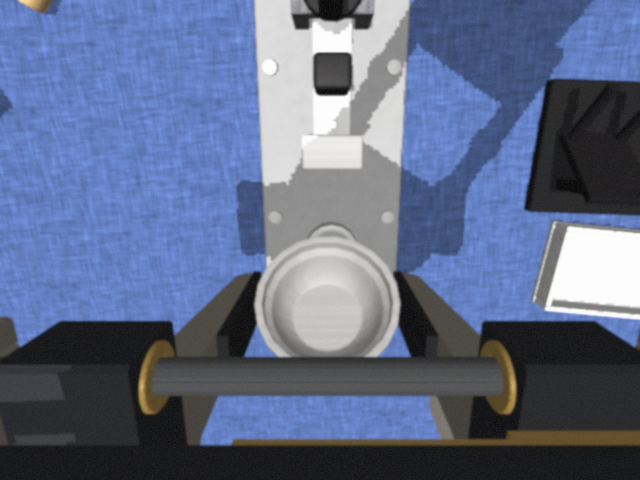

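```bash
cat > tilt.py <<'E'
from h import *
def lidpts(s,tilt,zl,rad,n=36,about=.0405):
    """lid held at grasp point by diameter; tilt about tool y, mouth leaning to tool +x (robot side)"""
    R=s["eef_rot"];g=s["tcp_pos"]+R[:,2]*.069
    ax=-R[:,2]*np.cos(tilt)+R[:,0]*np.sin(tilt); px=R[:,0]*np.cos(tilt)+R[:,2]*np.sin(tilt);py=R[:,1]
    t=np.linspace(0,2*np.pi,n,endpoint=False)
    return g+ax*(zl-about)+rad*(np.cos(t)[:,None]*px+np.sin(t)[:,None]*py)
E
python3 - <<'E'
from tilt import *
s=r.observe();c=shot("wrist")
for d in (0,15,30,45):
    a=proj(c,lidpts(s,np.radians(d),.044,.033)); f=proj(c,lidpts(s,np.radians(d),.018,.018))
    print(d,a.mean(0).round(1),"h",np.ptp(a[:,1]).round(1),"w",np.ptp(a[:,0]).round(1),"floor",f.mean(0).round(1))
save(c,"w11.png",(240,220,420,360),4,pts=np.vstack([lidpts(s,np.radians(45),.044,.033),lidpts(s,np.radians(45),.018,.016)]))
E
```

```text
0 [326.3 307.7] h 134.5 w 146.3 floor [326.3 286.9]
15 [326.3 307.5] h 146.5 w 146.4 floor [326.3 298.2]
30 [326.3 307.4] h 148.7 w 146.3 floor [326.3 310.1]
45 [326.3 307.1] h 140.8 w 146.3 floor [326.3 321.8]
```

View pics/w11.png

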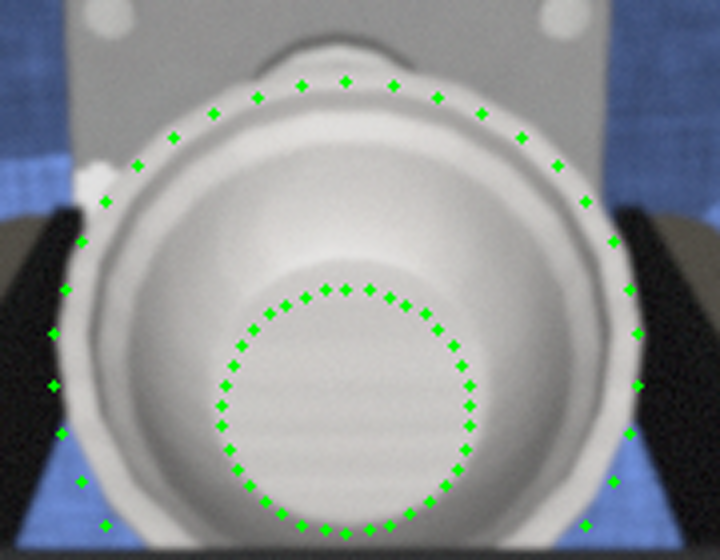

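```bash
python3 -m handwheel '0.06 0 0.003 0.03 0;0.06 0 0 0.025 0;0.06 0 0 0 0;0.06 0 0 0 0;0.06 0 0 0 0;0.06 0 0 0 0' 3
python3 - <<'E'
from tilt import *
s=st();c=shot("wrist")
save(c,"w12.png",(240,180,420,360),3,pts=np.vstack([lidpts(s,np.radians(45),.044,.033),lidpts(s,np.radians(45),.018,.016)]))
E
```

```text
t: 14.78
tcp_pos: [0.6013, -0.2602, 0.1588]
eef_rot: [[-0.999, 0.039, 0.001], [0.039, 0.999, -0.001], [-0.001, -0.001, -1.0]]
wrist_force: [-0.6, 0.2, -0.8]
gripper_width: 0.73
t14.78 tcp [ 0.6013 -0.2602  0.1588] yaw_x 3.1028 yaw_y 1.5320 tiltz [ 0.001 -0.001 -1.   ] w 67.1 F [-0.6  0.2 -0.8] q6 -2.12
```

View pics/w12.png

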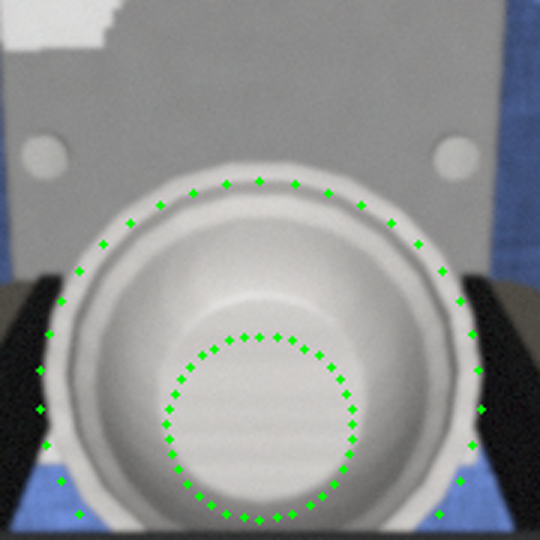

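```bash
python3 -m handwheel '0.06 0 0 0 0;0.06 0 0 0 0;0.06 0 0 0 0;0.06 0 0 0 0;0.06 0 0 0 0;0.06 0 0 0 0;0.06 0 0 0 0;0.06 0 0 0 0' 3
python3 - <<'E'
from tilt import *
s=st();c=shot("wrist")
save(c,"w13.png",(240,180,420,360),3,pts=np.vstack([lidpts(s,np.radians(25),.044,.033),lidpts(s,np.radians(25),.018,.018)]))
E
```

```text
t: 15.82
tcp_pos: [0.6009, -0.26, 0.1577]
eef_rot: [[-0.999, 0.039, 0.0], [0.039, 0.999, 0.0], [-0.0, 0.0, -1.0]]
wrist_force: [0.2, -0.0, 0.7]
gripper_width: 0.729
t15.82 tcp [ 0.6009 -0.26    0.1577] yaw_x 3.1028 yaw_y 1.5320 tiltz [ 0.  0. -1.] w 67.0 F [ 0.2 -0.   0.7] q6 -2.12
```

View pics/w13.png

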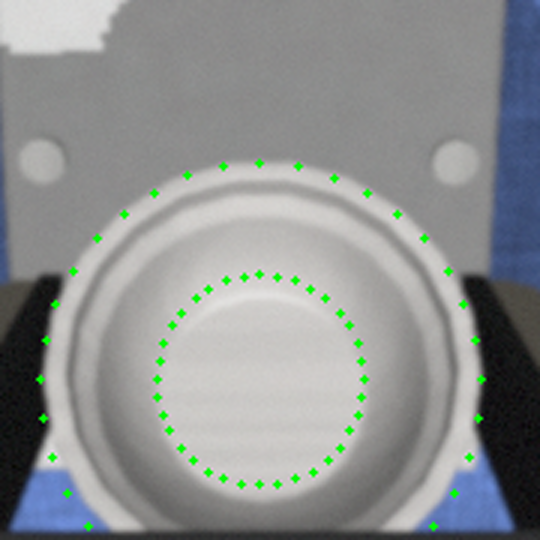

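```bash
python3 - <<'E'
from tilt import *
go(W(CAR,.099,0),.153,np.pi/2-.04)
E
python3 -m handwheel '0.06 0 0 0.004 0;0.06 -0.008 -0.003 0 0;0.06 -0.008 0 0 0;0.06 -0.006 0 0 0;0.06 -0.005 0 0 0;0.06 -0.004 0 0 0;0.06 -0.003 0 0 0;0.06 0 0 0 0' 4
python3 - <<'E'
from tilt import *
s=st();go(W(CAR,.099,0),.153,np.pi/2-.04);c=shot("wrist")
save(c,"w14.png",(240,180,420,360),3,pts=np.vstack([lidpts(s,np.radians(0),.044,.033),lidpts(s,np.radians(0),.018,.018)]))
E
```

```text
t15.88 tcp [ 0.6009 -0.26    0.1577] yaw_x 3.1028 yaw_y 1.5320 tiltz [-0. -0. -1.] w 67.4 F [-0.3  0.  -0.7] q6 -2.12
shift tool [-0.0329 -0.0029  0.0047]
spin about tool z: 0.0012 (world turn -0.0012) steps of .18: -0.01
t: 16.88
tcp_pos: [0.6354, -0.2645, 0.1545]
eef_rot: [[-0.999, 0.039, 0.001], [0.039, 0.999, -0.001], [-0.001, -0.001, -1.0]]
wrist_force: [-2.7, 0.5, 4.4]
gripper_width: 0.725
t16.88 tcp [ 0.6354 -0.2645  0.1545] yaw_x 3.1029 yaw_y 1.5321 tiltz [ 0.001 -0.001 -1.   ] w 66.6 F [-2.7  0.5  4.4] q6 -2.10
t16.88 tcp [ 0.6354 -0.2645  0.1545] yaw_x 3.1029 yaw_y 1.5321 tiltz [ 0.001 -0.001 -1.   ] w 66.6 F [-2.7  0.5  4.4] q6 -2.10
shift tool [0.0018 0.0003 0.0015]
spin about tool z: 0.0013 (world turn -0.0013) steps of .18: -0.01
```

View pics/w14.png

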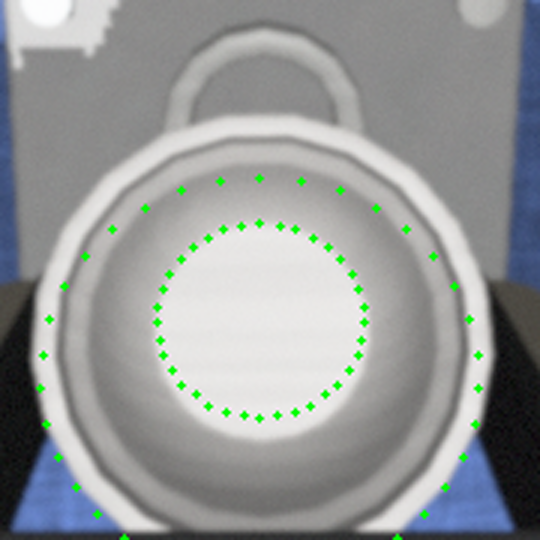

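```bash
cat >> tilt.py <<'E'
from scipy.optimize import least_squares
def fitlid(c,s,rt,rl,rr,ft,fb,fl,fr,fr_=None):
    """full-image pixels: rim top v, rim left/right u, floor top/bottom v, left/right u"""
    R=s["eef_rot"]
    def f(p):
        off=R[:,0]*p[1]+R[:,2]*p[2]+R[:,1]*p[3]
        a=proj(c,lidpts(s,p[0],.044,.033,72)+off);b=proj(c,lidpts(s,p[0],.018,p[4],72)+off)
        return np.array([a[:,1].min()-rt,a[:,0].min()-rl,a[:,0].max()-rr,b[:,1].min()-ft,b[:,1].max()-fb,b[:,0].min()-fl,b[:,0].max()-fr,(p[4]-.0177)*2e4])
    q=least_squares(f,[.3,0,0,0,.0177],x_scale=[.1,.01,.01,.01,.001],diff_step=1e-3)
    print("tilt deg %.1f  dx(to robot) %.1f dz(down) %.1f dy %.1f mm, r %.1f"%(np.degrees(q.x[0]),*(q.x[1:]*1e3)),q.fun.round(1));return q.x
E
python3 - <<'E'
from tilt import *
s=r.observe();c=shot("wrist")
g=lambda v,o:o+v/3
fitlid(c,s,g(115,180),g(33,240),g(493,240),g(222,180),g(438,180),g(155,240),g(368,240))
E
```

```text
tilt deg 18.2  dx(to robot) 8.5 dz(down) -5.8 dy 0.5 mm, r 17.7 [-0.1 -0.4  0.1  0.5 -0.4  0.4  0.   0.1]
```

```bash
python3 -m handwheel '0.06 0.01 0 0 0;0.06 0.01 0 0 0;0.06 0.01 0 0 0;0.06 0 0 0.01 0;0.06 0 0 0.012 0;0.06 0 0 0 0;0.06 0 0 0 0' 4
python3 - <<'E'
from tilt import *
s=st();c=shot("wrist")
print((s["tcp_pos"][:2]-np.array(CAR[:2]))@[np.cos(.04),-np.sin(.04)],(s["tcp_pos"][:2]-np.array(CAR[:2]))@[np.sin(.04),np.cos(.04)])
save(c,"w15.png",(240,180,420,360),3)
E
```

```text
t: 17.85
tcp_pos: [0.6049, -0.2631, 0.1315]
eef_rot: [[-0.999, 0.039, -0.0], [0.039, 0.999, 0.0], [0.0, 0.0, -1.0]]
wrist_force: [0.2, -1.2, -1.3]
gripper_width: 0.728
t17.85 tcp [ 0.6049 -0.2631  0.1315] yaw_x 3.1029 yaw_y 1.5321 tiltz [-0.  0. -1.] w 66.9 F [ 0.2 -1.2 -1.3] q6 -2.13
0.07030493387465117 -0.00011033087419425524
```

View pics/w15.png

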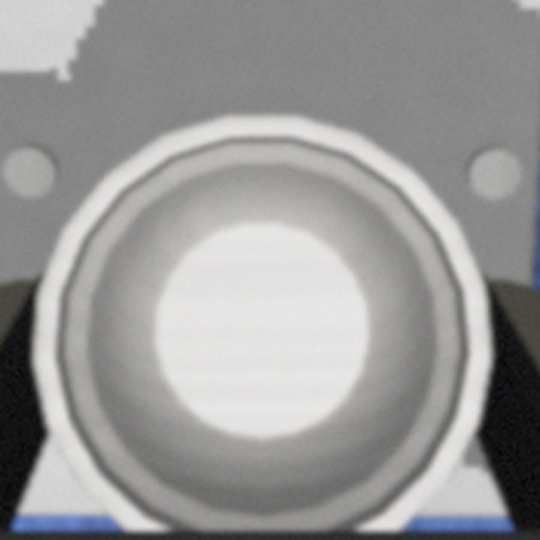

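```bash
python3 -m handwheel '0.06 0 0 0.006 0;0.06 0 0 0.006 0;0.06 0 0 0.004 0;0.06 0 0 0 0;0.06 0 0 0 0' 4
python3 - <<'E'
from tilt import *
s=st();c=shot("wrist")
save(c,"w16.png",(240,180,420,360),3)
E
```

```text
t: 18.52
tcp_pos: [0.6049, -0.2631, 0.1158]
eef_rot: [[-0.999, 0.039, 0.0], [0.039, 0.999, -0.0], [-0.0, -0.0, -1.0]]
wrist_force: [1.0, 0.1, 0.9]
gripper_width: 0.73
t18.52 tcp [ 0.6049 -0.2631  0.1158] yaw_x 3.1028 yaw_y 1.5320 tiltz [ 0. -0. -1.] w 67.1 F [1.  0.1 0.9] q6 -2.13
```

View pics/w16.png

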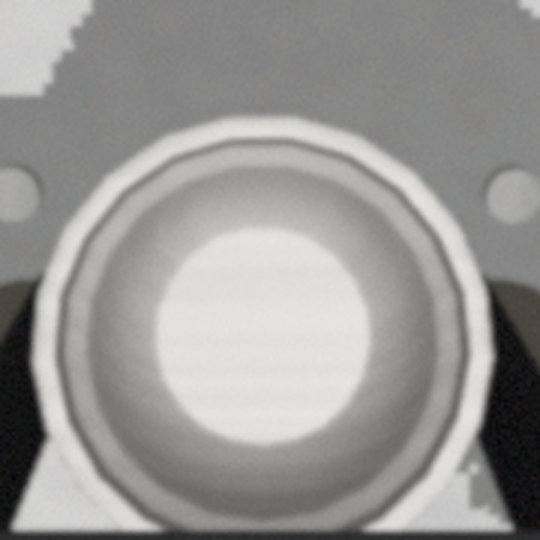

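```bash
python3 -m handwheel '0.06 -0.003 0 0 0;0.06 -0.003 0 0 0;0.06 -0.003 0 0 0;0.06 0 0 0 0' 3
python3 - <<'E'
from tilt import *
s=st();c=shot("wrist")
save(c,"w17.png",(240,180,420,360),3)
E
```

```text
t: 19.08
tcp_pos: [0.6139, -0.2634, 0.1155]
eef_rot: [[-0.999, 0.039, -0.0], [0.039, 0.999, 0.0], [0.0, 0.0, -1.0]]
wrist_force: [-0.4, -0.0, -0.9]
gripper_width: 0.729
t19.07 tcp [ 0.6139 -0.2634  0.1155] yaw_x 3.1030 yaw_y 1.5322 tiltz [-0.  0. -1.] w 67.0 F [-0.4 -0.  -0.9] q6 -2.12
```

View pics/w17.png

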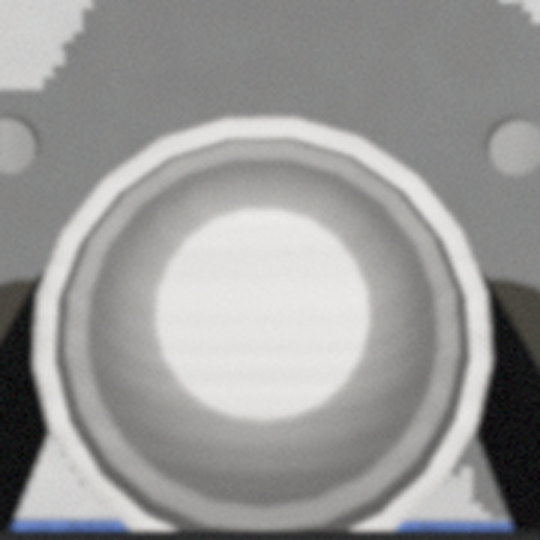

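```bash
python3 -m handwheel '0.07 -0.002 0 0 0;0.0919 0 0 0 0;0.0919 0 0 0 0;0.0919 0 0 0 0;0.0919 0 0 -0.03 0;0.0919 0 0 -0.04 0;0.0919 -0.02 0 -0.03 0;0.0919 -0.02 0 0 0' 8
python3 - <<'E'
from tilt import *
s=st();c=shot("wrist","w18.png");shot("scene","s5.png",(170,220,270,320),6)
E
```

```text
t: 20.12
tcp_pos: [0.6576, -0.2661, 0.2202]
eef_rot: [[-0.999, 0.039, 0.006], [0.039, 0.999, -0.004], [-0.006, -0.003, -1.0]]
wrist_force: [0.1, -0.8, 0.4]
gripper_width: 1.0
t20.12 tcp [ 0.6576 -0.2661  0.2202] yaw_x 3.1026 yaw_y 1.5318 tiltz [ 0.006 -0.004 -1.   ] w 91.9 F [ 0.1 -0.8  0.4] q6 -2.09
```

View pics/w18.png

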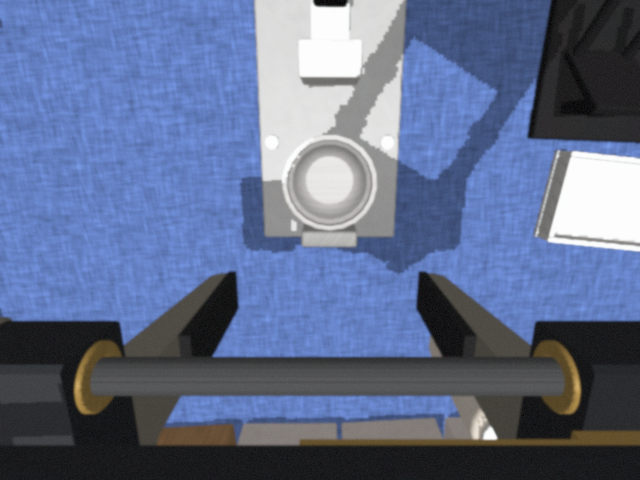

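View pics/s5.png

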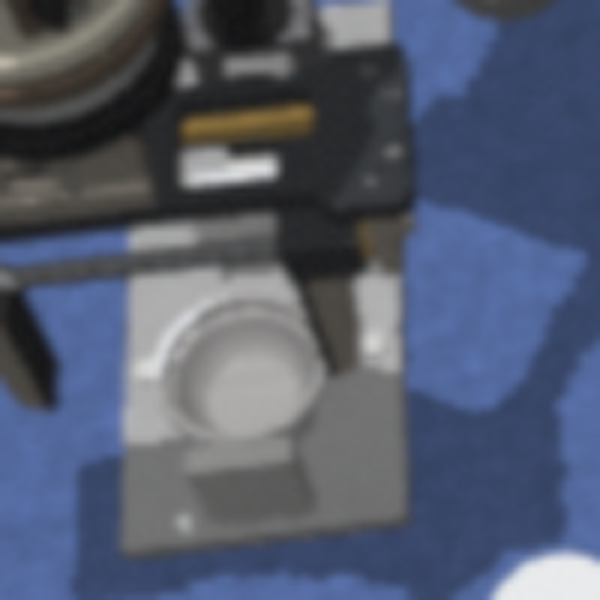

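Run:
```python
from tilt import *
c=shot("wrist")
t=np.linspace(0,2*np.pi,40)
p=W(CAR,.075,0);ring=np.c_[p[0]+.033*np.cos(t),p[1]+.033*np.sin(t),0*t+.054]
fl=np.c_[p[0]+.0177*np.cos(t),p[1]+.0177*np.sin(t),0*t+.028]
save(c,"w19.png",(260,110,400,260),4,pts=np.vstack([ring,fl]))
print(p,back(c,(330,182),.054))
```

```text
[ 0.60964001 -0.2631992 ] [[ 0.60997903 -0.26111959  0.054     ]]
```

View pics/w19.png

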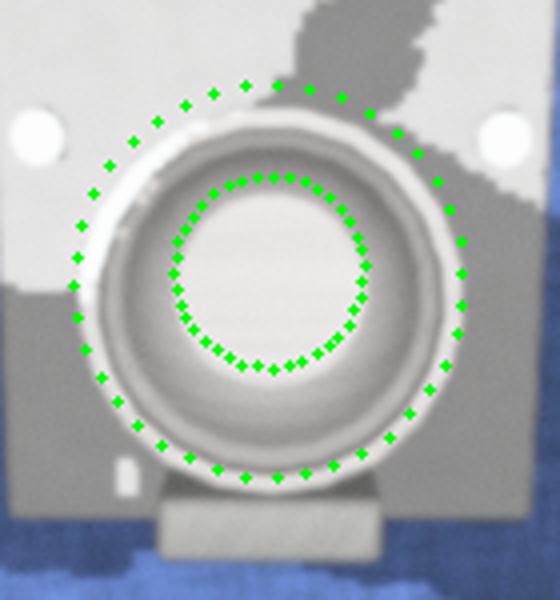

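```bash
python3 -m handwheel '0.0919 0.01 0.04 -0.02 0;0.0919 0.013 0.055 -0.01 0;0.0919 0.013 0.055 0 0;0.0919 0.013 0.055 0 0;0.0919 0.013 0.055 0 0;0.0919 0.013 0.055 0 0.03;0.0919 0.013 0.055 0 0.03;0.0919 0.013 0.055 0 0.033' 8
python3 -m handwheel '0.0919 0.01 0.05 0 0;0.0919 0 0.01 0 0;0.0919 0 0 0 0'
python3 - <<'E'
from rim import *
s=st();c=shot("wrist")
save(c,"w20.png",None,1.25,pts=np.vstack([rim(BA,-.0575),rim(BA,.0575)]))
E
```

```text
t: 21.28
tcp_pos: [0.5746, 0.1655, 0.2449]
eef_rot: [[-0.991, 0.133, -0.002], [0.133, 0.991, -0.0], [0.002, -0.001, -1.0]]
wrist_force: [0.9, -0.4, 1.0]
gripper_width: 1.002
t: 21.65
tcp_pos: [0.5737, 0.2248, 0.245]
eef_rot: [[-0.991, 0.131, -0.001], [0.131, 0.991, -0.001], [0.001, -0.001, -1.0]]
wrist_force: [0.9, -1.1, -0.0]
gripper_width: 0.999
t21.65 tcp [0.5737 0.2248 0.245 ] yaw_x 3.0106 yaw_y 1.4398 tiltz [-0.001 -0.001 -1.   ] w 91.8 F [ 0.9 -1.1 -0. ] q6 -1.26
```

View pics/w20.png

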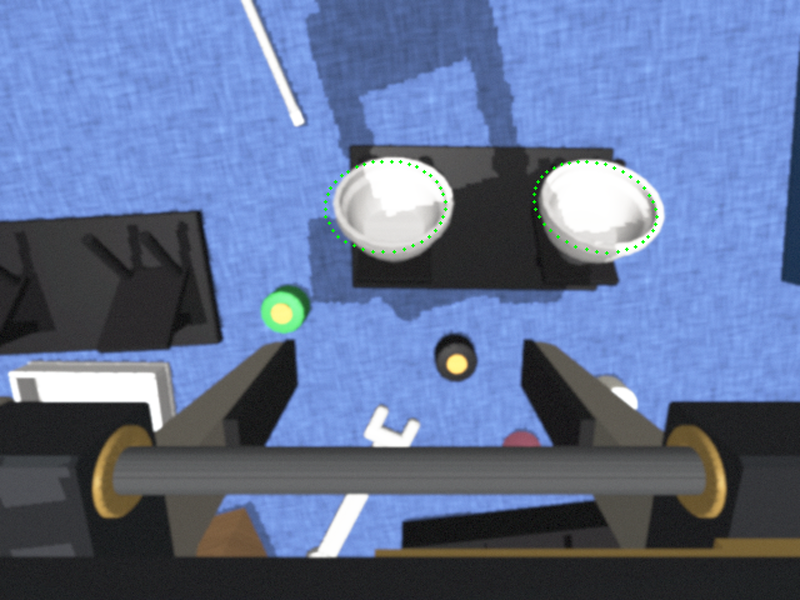

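```bash
sed -i 's/^BA=.*/BA=(.5360,.2778,-.132); BB=(.546,-.0097,-.0807); CAR=(.5347,-.2602,-.04)/' h.py
python3 - <<'E'
from rim import *
c=shot("wrist")
save(c,"w21.png",(250,100,550,240),2.5,pts=np.vstack([rim(BA,-.0575),rim(BA,.0575)]))
go(W(BA,-.0136,-.0575),.1426,np.pi/2+BA[2])
E
```

```text
t21.75 tcp [0.5743 0.2236 0.2453] yaw_x 3.0084 yaw_y 1.4376 tiltz [-0.001 -0.001 -1.   ] w 91.6 F [ 0.5 -0.6 -0.5] q6 -1.26
shift tool [ 0.0586 -0.0088  0.1028]
spin about tool z: -0.0012 (world turn 0.0012) steps of .18: 0.01
```

View pics/w21.png

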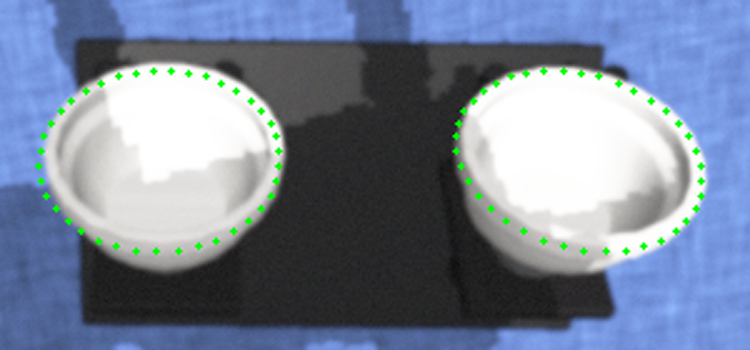

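```bash
python3 -m handwheel '0.0919 0.04 -0.007 0.02 0;0.0919 0.018 0 0.03 0;0.0919 0 0 0.03 0; 0.0919 0 0 0.018 0; 0.0919 0 0 0.005 0; 0.0919 0 0 0 0'
python3 - <<'E'
from rim import *
go(W(BA,-.0136,-.0575)+[0,.001],.1426)
c=shot("wrist","w22.png")
E
```

```text
t: 22.5
tcp_pos: [0.5165, 0.2255, 0.1432]
eef_rot: [[-0.991, 0.132, 0.001], [0.132, 0.991, 0.0], [-0.001, 0.0, -1.0]]
wrist_force: [0.2, 0.4, -0.6]
gripper_width: 0.998
t22.50 tcp [0.5165 0.2255 0.1432] yaw_x 3.0091 yaw_y 1.4383 tiltz [ 0.001  0.    -1.   ] w 91.7 F [ 0.2  0.4 -0.6] q6 -1.24
shift tool [ 0.0013 -0.0021  0.0006]
```

View pics/w22.png

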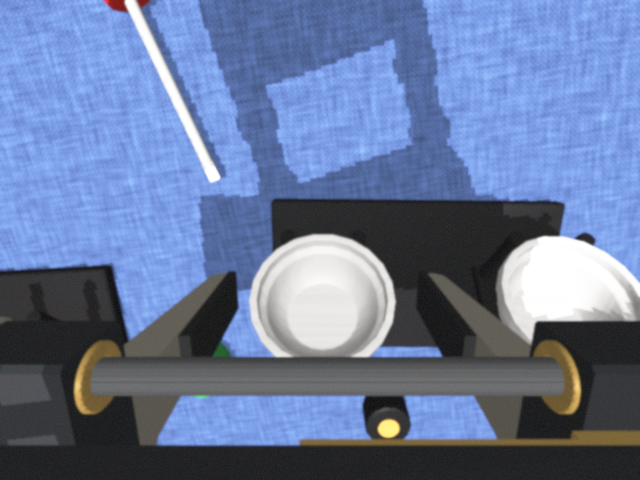

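```bash
python3 -m handwheel '0.0919 0.001 -0.002 0 0;0.06 0 0 0 0;0.06 0 0 0 0;0.06 0 0 0 0; 0.06 0 0 0 0' 8
python3 -m handwheel '0.06 0 0 -0.01 0;0.06 0 0 -0.02 0;0.06 0 0 -0.03 0;0.06 0 0 -0.04 0;0.06 0 0 -0.02 0;0.06 0 0 0 0' 8
python3 - <<'E'
from rim import *
go(W(CAR,.185,0),.26)
c=shot("top","t2.png",(340,130,460,230),6);print(back(c,(386.5,152.5),.12))
E
```

```text
t: 23.18
tcp_pos: [0.5147, 0.2238, 0.1429]
eef_rot: [[-0.991, 0.131, 0.0], [0.131, 0.991, -0.001], [-0.0, -0.001, -1.0]]
wrist_force: [0.1, -1.3, 2.3]
gripper_width: 0.721
t: 23.92
tcp_pos: [0.5155, 0.2243, 0.265]
eef_rot: [[-0.991, 0.131, 0.004], [0.131, 0.991, 0.001], [-0.004, 0.002, -1.0]]
wrist_force: [-0.1, 0.0, -0.5]
gripper_width: 0.725
t23.93 tcp [0.5155 0.2243 0.265 ] yaw_x 3.0099 yaw_y 1.4391 tiltz [ 0.004  0.001 -1.   ] w 66.6 F [-0.1  0.  -0.5] q6 -1.24
shift tool [-0.2668 -0.4609  0.0053]
[[ 0.77009958 -0.15245009  0.12      ]]
```

View pics/t2.png

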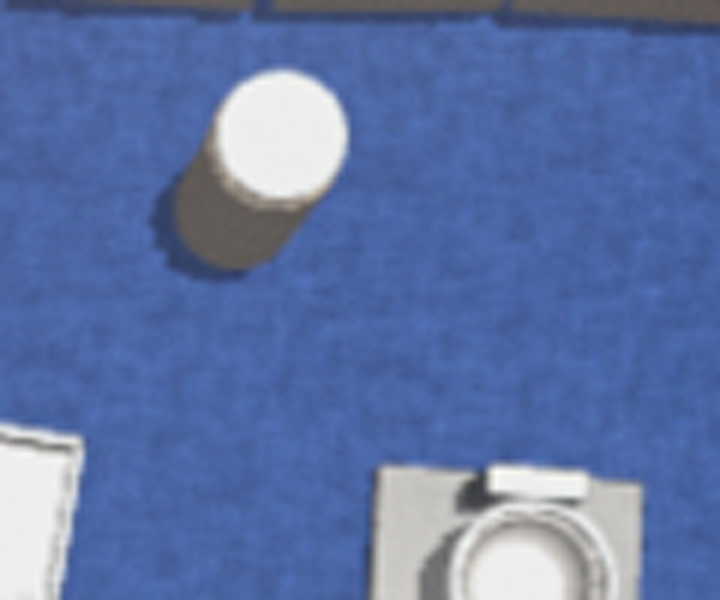

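```bash
python3 -m handwheel '0.06 -0.020 -0.035 0 0;0.06 -0.026 -0.046 0 0;0.06 -0.026 -0.046 0 0;0.06 -0.026 -0.046 0 0;0.06 -0.026 -0.046 0 0;0.06 -0.026 -0.046 0 0;0.06 -0.026 -0.046 0 0;0.06 -0.026 -0.046 0 0' 8
python3 -m handwheel '0.06 -0.026 -0.046 0 0;0.06 -0.026 -0.046 0 0;0.06 -0.007 -0.014 0 0;0.06 0 0 0 0.16;0.06 0 0 0 0.17;0.06 0 0 0 0.17;0.06 0 0 0 0.17;0.06 0 0 0 0.17'
python3 -m handwheel '0.06 0 0 0 0.17;0.06 0 0 0 0.17;0.06 0 0 0 0.17;0.06 0 0 0 0.17;0.06 0 0 0 0.17;0.06 0 0 0 0.17;0.06 0 0 0 0.17;0.06 0 0 0 0.17'
python3 - <<'E'
from rim import *
go(W(CAR,.185,0),.26,np.pi/2-.04)
E
```

```text
t: 24.98
tcp_pos: [0.6677, -0.1578, 0.2604]
eef_rot: [[-0.991, 0.131, -0.003], [0.131, 0.991, 0.002], [0.003, 0.001, -1.0]]
wrist_force: [0.2, 0.6, -0.0]
gripper_width: 0.725
t: 25.98
tcp_pos: [0.7119, -0.2689, 0.26]
eef_rot: [[-0.559, 0.829, -0.003], [0.829, 0.559, 0.002], [0.004, -0.001, -1.0]]
wrist_force: [0.8, 0.0, -0.3]
gripper_width: 0.724
t: 26.98
tcp_pos: [0.7119, -0.2689, 0.26]
eef_rot: [[0.694, 0.72, -0.003], [0.72, -0.694, 0.002], [-0.001, -0.004, -1.0]]
wrist_force: [-0.2, -0.2, 0.4]
gripper_width: 0.724
t26.98 tcp [ 0.7119 -0.2689  0.26  ] yaw_x 0.8042 yaw_y -0.7666 tiltz [-0.003  0.002 -1.   ] w 66.6 F [-0.2 -0.2  0.4] q6 0.25
shift tool [ 0.0063  0.0046 -0.    ]
spin about tool z: 0.8442 (world turn -0.8442) steps of .18: -4.69
```

```bash
python3 -m handwheel '0.06 0 0 0 0.17;0.06 0 0 0 0.17;0.06 0 0 0.02 0.17;0.06 0 0 0.03 0.17;0.06 0 0 0.03 0.165;0.06 0 0 0 0' 8
python3 - <<'E'
from tilt import *
s=st();go(W(CAR,.185,0),.142,np.pi/2-.04);c=shot("wrist","w23.png",pts=None)
save(c,"w24.png",(240,180,420,360),3,pts=np.vstack([lidpts(s,np.radians(45),.044,.033),lidpts(s,np.radians(45),.018,.0177)]))
shot("scene","s6.png",(150,190,270,290),6)
E
```

```text
t: 27.72
tcp_pos: [0.7101, -0.268, 0.1767]
eef_rot: [[0.999, -0.033, -0.009], [-0.033, -0.999, 0.005], [-0.009, -0.005, -1.0]]
wrist_force: [-0.6, -0.1, -1.0]
gripper_width: 0.725
t27.73 tcp [ 0.7101 -0.268   0.1767] yaw_x -0.0334 yaw_y -1.6043 tiltz [-0.009  0.005 -1.   ] w 66.6 F [-0.6 -0.1 -1. ] q6 1.08
t27.73 tcp [ 0.7101 -0.268   0.1767] yaw_x -0.0334 yaw_y -1.6043 tiltz [-0.009  0.005 -1.   ] w 66.6 F [-0.6 -0.1 -1. ] q6 1.08
shift tool [ 0.0097 -0.0005  0.0346]
spin about tool z: 0.0065 (world turn -0.0065) steps of .18: -0.04Traceback (most recent call last):
  File "<stdin>", line 2, in <module>
TypeError: shot() got an unexpected keyword argument 'pts'
```

Run:
```python
from tilt import *
s=st();c=shot("wrist","w23.png")
save(c,"w24.png",(240,180,420,360),3,pts=np.vstack([lidpts(s,np.radians(45),.044,.033),lidpts(s,np.radians(45),.018,.0177)]))
shot("scene","s6.png",(150,190,270,290),6)
```

```text
t27.73 tcp [ 0.7101 -0.268   0.1767] yaw_x -0.0334 yaw_y -1.6043 tiltz [-0.009  0.005 -1.   ] w 66.6 F [-0.6 -0.1 -1. ] q6 1.08
```

View pics/w23.png

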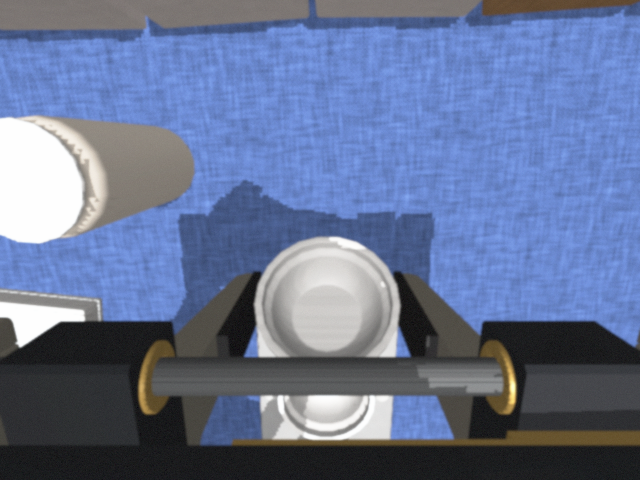

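View pics/w24.png

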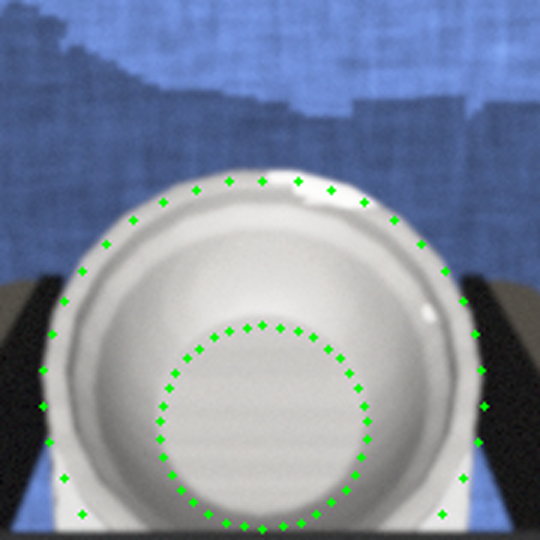

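View pics/s6.png

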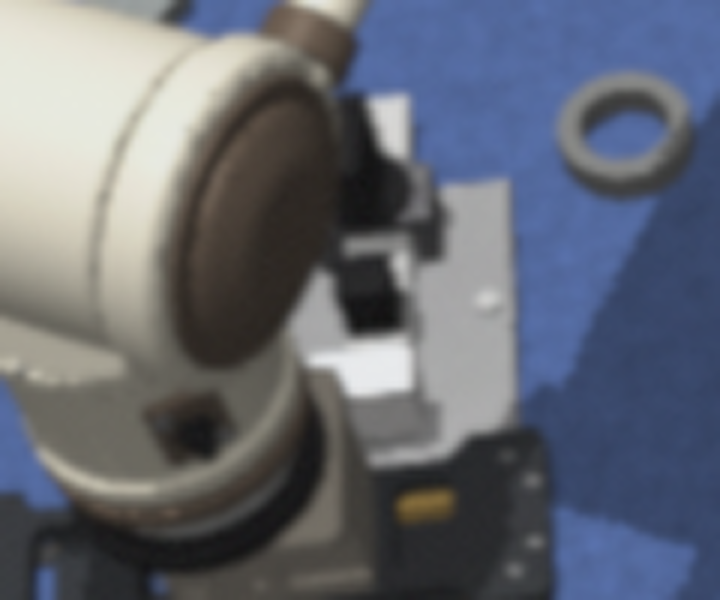

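```bash
python3 -m handwheel '0.06 0.002 0 0.02 0.006;0.06 0 0 0.02 0;0.06 0 0 0 0;0.06 -0.01 0 0 0;0.06 -0.008 0 0 0;0.06 -0.005 0 0 0;0.06 -0.004 0 0 0;0.06 0 0 0 0' 5
python3 - <<'E'
from tilt import *
s=st();c=shot("wrist","w25.png",(240,180,420,360),3)
print((s["tcp_pos"][:2]-np.array(CAR[:2]))@[np.cos(.04),-np.sin(.04)])
E
```

```text
t: 28.82
tcp_pos: [0.6881, -0.2686, 0.144]
eef_rot: [[0.999, -0.041, 0.002], [-0.041, -0.999, -0.001], [0.002, 0.001, -1.0]]
wrist_force: [2.1, -0.8, 1.5]
gripper_width: 0.727
t28.82 tcp [ 0.6881 -0.2686  0.144 ] yaw_x -0.0411 yaw_y -1.6119 tiltz [ 0.002 -0.001 -1.   ] w 66.8 F [ 2.1 -0.8  1.5] q6 1.08
0.15364101031689945
```

View pics/w25.png

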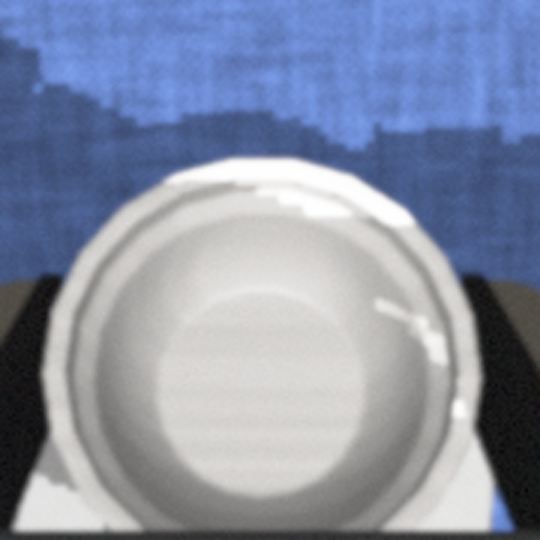

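```bash
python3 -m handwheel '0.06 -0.004 0 0 0;0.06 -0.003 0 -0.003 0;0.06 -0.003 0 -0.003 0;0.06 -0.003 0 -0.003 0;0.06 -0.003 0 -0.002 0;0.06 0 0 0 0' 5
python3 - <<'E'
from tilt import *
s=st();c=shot("wrist","w26.png",(240,180,420,360),3)
print((s["tcp_pos"][:2]-np.array(CAR[:2]))@[np.cos(.04),-np.sin(.04)])
E
```

```text
t: 29.62
tcp_pos: [0.6713, -0.2677, 0.1539]
eef_rot: [[0.999, -0.041, -0.0], [-0.041, -0.999, -0.0], [-0.0, 0.0, -1.0]]
wrist_force: [0.5, 0.9, -0.8]
gripper_width: 0.725
t29.62 tcp [ 0.6713 -0.2677  0.1539] yaw_x -0.0414 yaw_y -1.6122 tiltz [-0. -0. -1.] w 66.6 F [ 0.5  0.9 -0.8] q6 1.07
0.13680192234889355
```

View pics/w26.png

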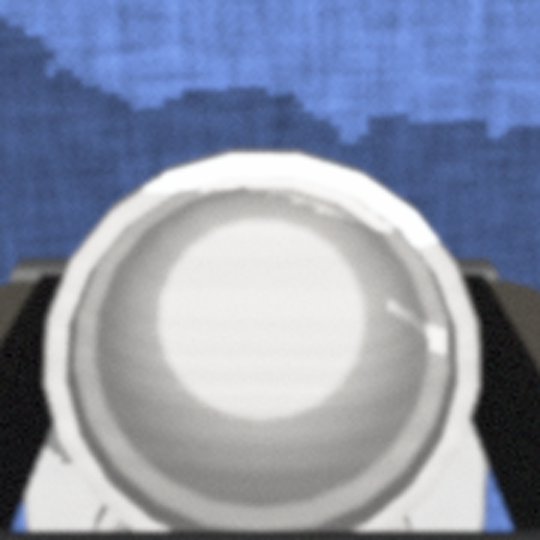

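Run:
```python
from tilt import *
s=r.observe();c=shot("wrist")
g=lambda v,o:o+v/3
fitlid(c,s,g(150,180),g(43,240),g(481,240),g(216,180),g(421,180),g(158,240),g(364,240))
```

```text
tilt deg 6.5  dx(to robot) 2.5 dz(down) 0.1 dy -0.1 mm, r 17.7 [-0.3 -0.6  0.3  1.3 -1.   0.5 -0.2  0.3]
```

```bash
python3 -m handwheel '0.06 0.004 0 0 0;0.06 0 0 -0.03 0;0.06 0 0 -0.02 0;0.06 -0.03 0 0 0;0.06 -0.03 0 0 0;0.06 0 0 0 0;0.06 0 0 0 0' 5
python3 - <<'E'
from tilt import *
go(W(CAR,.078,0),.145,np.pi/2-.04); c=shot("wrist","w27.png",(160,120,480,360),2)
E
```

```text
t: 30.6
tcp_pos: [0.6163, -0.2655, 0.2044]
eef_rot: [[0.999, -0.041, 0.001], [-0.041, -0.999, -0.001], [0.001, 0.001, -1.0]]
wrist_force: [0.4, -0.2, -1.0]
gripper_width: 0.723
t30.60 tcp [ 0.6163 -0.2655  0.2044] yaw_x -0.0413 yaw_y -1.6121 tiltz [ 0.001 -0.001 -1.   ] w 66.5 F [ 0.4 -0.2 -1. ] q6 1.03
shift tool [-0.0038 -0.0021  0.0594]
spin about tool z: -0.0013 (world turn 0.0013) steps of .18: 0.01
```

View pics/w27.png

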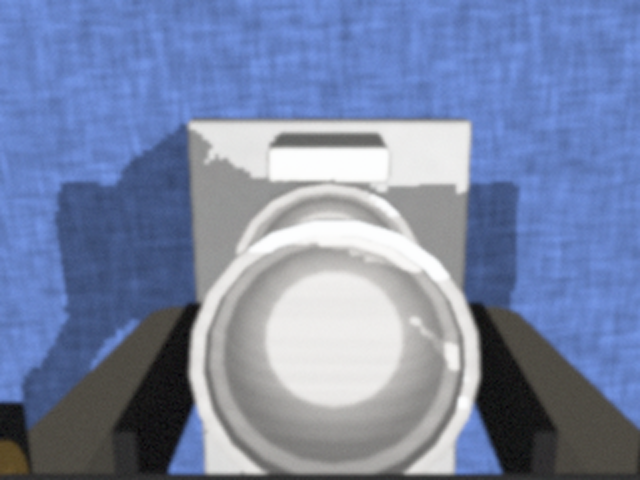

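```bash
python3 -m handwheel '0.06 -0.0035 -0.002 0.02 0;0.06 0 0 0.02 0;0.06 0 0 0.01 0;0.06 0 0 0.008 0;0.06 0 0 0.004 0;0.06 0 0 0.003 0;0.06 0 0 0 0' 5
python3 - <<'E'
from tilt import *
go(W(CAR,.078,0),.1375,np.pi/2-.04); c=shot("wrist","w28.png",(240,180,420,360),3)
E
```

```text
t: 31.52
tcp_pos: [0.613, -0.2643, 0.1403]
eef_rot: [[0.999, -0.041, 0.003], [-0.041, -0.999, -0.003], [0.003, 0.003, -1.0]]
wrist_force: [-0.2, -2.9, 4.1]
gripper_width: 0.733
t31.52 tcp [ 0.613  -0.2643  0.1403] yaw_x -0.0414 yaw_y -1.6122 tiltz [ 0.003 -0.003 -1.   ] w 67.4 F [-0.2 -2.9  4.1] q6 1.03
shift tool [-0.0004 -0.001   0.0028]
spin about tool z: -0.0014 (world turn 0.0014) steps of .18: 0.01
```

View pics/w28.png

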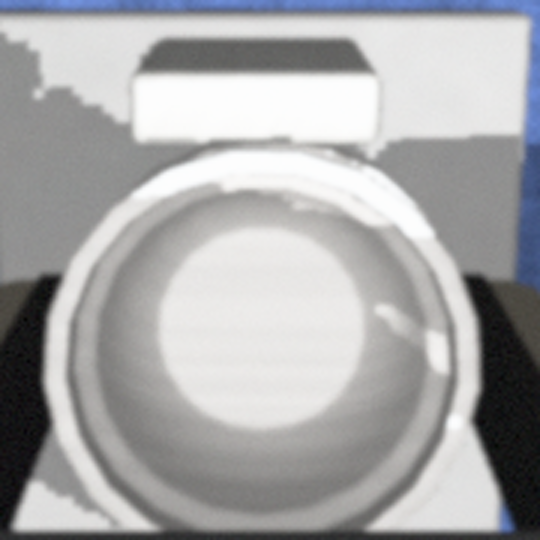

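```bash
python3 -m handwheel '0.07 0 0 0 0;0.08 0 0 0 0;0.0919 0 0 0 0;0.0919 0 0 0 0;0.0919 0 0 -0.03 0;0.0919 0 0 -0.04 0;0.0919 -0.03 0 -0.03 0;0.0919 -0.03 0 -0.01 0' 8
python3 - <<'E'
from tilt import *
st();c=shot("wrist")
t=np.linspace(0,2*np.pi,40)
p=W(CAR,.077,0);ring=np.c_[p[0]+.033*np.cos(t),p[1]+.033*np.sin(t),0*t+.072]
fl=np.c_[p[0]+.0177*np.cos(t),p[1]+.0177*np.sin(t),0*t+.046]
save(c,"w29.png",(240,110,420,260),4,pts=np.vstack([ring,fl]));shot("scene","s7.png",(170,220,270,320),6)
E
```

```text
t: 32.58
tcp_pos: [0.5523, -0.2608, 0.2508]
eef_rot: [[0.999, -0.041, 0.003], [-0.041, -0.999, -0.002], [0.003, 0.001, -1.0]]
wrist_force: [-0.1, -0.8, -0.2]
gripper_width: 1.003
t32.58 tcp [ 0.5523 -0.2608  0.2508] yaw_x -0.0406 yaw_y -1.6114 tiltz [ 0.003 -0.002 -1.   ] w 92.2 F [-0.1 -0.8 -0.2] q6 0.97
```

View pics/w29.png

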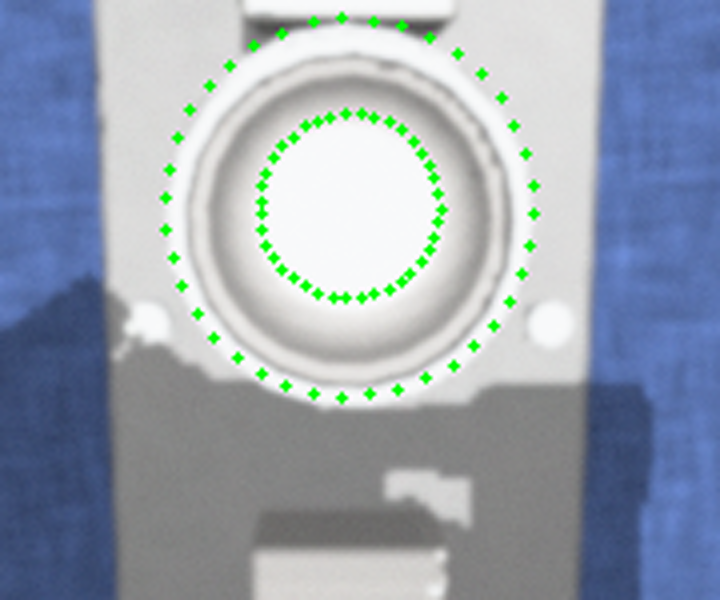

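View pics/s7.png

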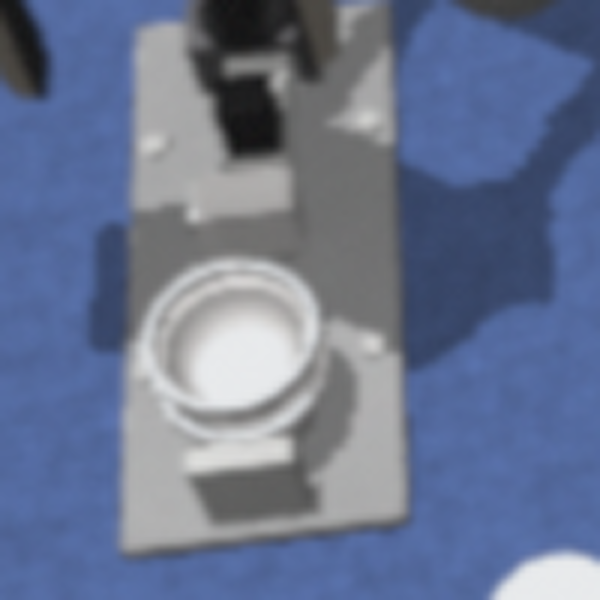

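```bash
python3 -m handwheel '0.0919 0 0 0 -0.17;0.0919 0 0 0 -0.17;0.0919 0 0 0 -0.17;0.0919 0 0 0 -0.17;0.0919 0 0 0 -0.17;0.0919 0 0 0 -0.17;0.0919 0 0 0 -0.17;0.0919 0 0 0 -0.17'
python3 -m handwheel '0.0919 0 0 0 -0.17;0.0919 0 0 0 -0.17;0.0919 0 0 0 -0.17;0.0919 0 0 0 -0.17;0.0919 0 0 0 -0.17;0.0919 0 0 0 -0.17;0.0919 0 0 0 -0.17;0.0919 0 0 0 -0.17'
python3 -m handwheel '0.0919 0 0 0 -0.17;0.0919 0 0 0 -0.16;0.0919 0 0 0 0'
python3 - <<'E'
from rim import *
p=W(BA,-.0136,.0575)+[0,.001];print(p)
go(p+[.06,.008],.25,np.pi/2-.132)
E
```

```text
t: 33.67
tcp_pos: [0.5526, -0.2602, 0.2474]
eef_rot: [[0.244, 0.97, -0.001], [0.97, -0.244, 0.002], [0.001, -0.001, -1.0]]
wrist_force: [-0.1, 0.8, 0.1]
gripper_width: 0.998
t: 34.67
tcp_pos: [0.5526, -0.2603, 0.2474]
eef_rot: [[-0.897, 0.441, -0.001], [0.441, 0.897, 0.001], [0.002, 0.001, -1.0]]
wrist_force: [0.2, 0.7, -0.4]
gripper_width: 1.0
t: 35.05
tcp_pos: [0.5525, -0.2603, 0.2476]
eef_rot: [[-0.991, 0.134, -0.001], [0.134, 0.991, 0.001], [0.001, 0.001, -1.0]]
wrist_force: [0.7, 0.2, -0.0]
gripper_width: 1.001
[0.53008629 0.33758978]
t35.05 tcp [ 0.5525 -0.2603  0.2476] yaw_x 3.0073 yaw_y 1.4365 tiltz [-0.001  0.001 -1.   ] w 92.0 F [ 0.7  0.2 -0. ] q6 -2.07
shift tool [ 0.0439  0.6055 -0.0017]
spin about tool z: -0.0023 (world turn 0.0023) steps of .18: 0.01
```

```bash
python3 -m handwheel '0.0919 0.003 0.04 0 0;0.0919 0.004 0.055 0 0;0.0919 0.004 0.055 0 0;0.0919 0.004 0.055 0 0;0.0919 0.004 0.055 0 0;0.0919 0.004 0.055 0 0;0.0919 0.004 0.055 0 0;0.0919 0.004 0.055 0 0'
python3 -m handwheel '0.0919 0.004 0.055 0 0;0.0919 0.004 0.055 0 0;0.0919 0.004 0.055 0 0;0.0919 0 0.015 0 0;0.0919 0 0 0 0'
python3 - <<'E'
from rim import *
p=W(BA,-.0136,.0575)+[0,.001]
c=shot("wrist")
save(c,"w30.png",(120,60,520,280),2,pts=rim(np.array(BA)+[0,.001,0],.0575))
go(p,.1426,np.pi/2-.132)
E
```

```text
t: 36.05
tcp_pos: [0.5777, 0.1668, 0.2482]
eef_rot: [[-0.991, 0.136, -0.0], [0.136, 0.991, 0.0], [0.0, 0.0, -1.0]]
wrist_force: [0.4, 0.0, -1.4]
gripper_width: 1.003
t: 36.67
tcp_pos: [0.5895, 0.3451, 0.2479]
eef_rot: [[-0.991, 0.133, -0.001], [0.133, 0.991, -0.001], [0.001, -0.001, -1.0]]
wrist_force: [0.6, -1.0, 0.1]
gripper_width: 0.998
t36.73 tcp [0.5898 0.344  0.2481] yaw_x 3.0074 yaw_y 1.4366 tiltz [-0.001 -0.001 -1.   ] w 91.7 F [ 0.1 -0.3 -0.3] q6 -1.08
shift tool [ 0.0582 -0.0142  0.1055]
spin about tool z: -0.0022 (world turn 0.0022) steps of .18: 0.01
```

View pics/w30.png

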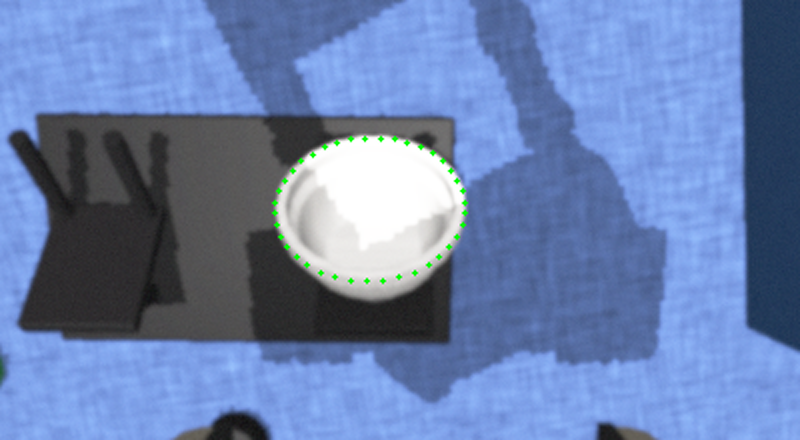

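Dots match the rim of lid0 (crop centre 370,210). Descend; moves overshoot about 1.5 mm in y, as seen before.

```bash
python3 -m handwheel '0.0919 0.04 -0.013 0.02 0;0.0919 0.018 0 0.03 0;0.0919 0 0 0.03 0; 0.0919 0 0 0.02 0; 0.0919 0 0 0.005 0; 0.0919 0 0 0 0'
python3 - <<'E'
from rim import *
go(W(BA,-.0136,.0575)+[0,.001],.1426)
c=shot("wrist","w31.png")
E
```

```text
t: 37.48
tcp_pos: [0.5312, 0.3391, 0.1442]
eef_rot: [[-0.991, 0.133, 0.001], [0.133, 0.991, 0.0], [-0.001, 0.0, -1.0]]
wrist_force: [-0.2, -0.4, -0.6]
gripper_width: 1.007
t37.48 tcp [0.5312 0.3391 0.1442] yaw_x 3.0079 yaw_y 1.4371 tiltz [ 0.001  0.    -1.   ] w 92.5 F [-0.2 -0.4 -0.6] q6 -1.06
shift tool [ 0.0009 -0.0016  0.0016]
```

View pics/w31.png

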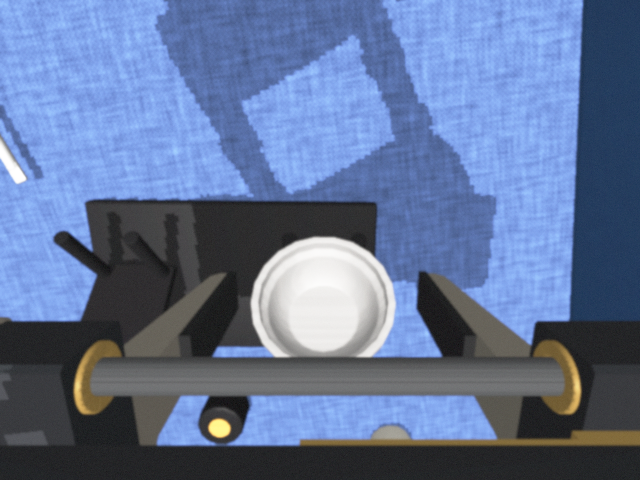

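```bash
python3 -m handwheel '0.0919 0.001 -0.0015 0.001 0;0.06 0 0 0 0;0.06 0 0 0 0;0.06 0 0 0 0; 0.06 0 0 0 0' 8
python3 -m handwheel '0.06 0 0 -0.01 0;0.06 0 0 -0.02 0;0.06 0 0 -0.03 0;0.06 0 0 -0.04 0;0.06 0 0 -0.02 0;0.06 0 0 0 0' 8
python3 - <<'E'
from rim import *
go(W(CAR,.178,0),.26)
E
```

```text
t: 38.15
tcp_pos: [0.5294, 0.3379, 0.1429]
eef_rot: [[-0.991, 0.132, 0.0], [0.132, 0.991, -0.001], [-0.0, -0.001, -1.0]]
wrist_force: [-1.1, -2.2, 1.7]
gripper_width: 0.721
t: 38.9
tcp_pos: [0.5301, 0.3385, 0.2651]
eef_rot: [[-0.991, 0.132, 0.004], [0.132, 0.991, 0.002], [-0.004, 0.002, -1.0]]
wrist_force: [-0.5, 0.8, -0.9]
gripper_width: 0.724
t38.90 tcp [0.5301 0.3385 0.2651] yaw_x 3.0089 yaw_y 1.4381 tiltz [ 0.004  0.002 -1.   ] w 66.6 F [-0.5  0.8 -0.9] q6 -1.06
shift tool [-0.261  -0.5764  0.0048]
```

```bash
python3 -m handwheel '0.06 -0.016 -0.036 0 0;0.06 -0.022 -0.049 0 0;0.06 -0.022 -0.049 0 0;0.06 -0.022 -0.049 0 0;0.06 -0.022 -0.049 0 0;0.06 -0.022 -0.049 0 0;0.06 -0.022 -0.049 0 0;0.06 -0.022 -0.049 0 0' 8
python3 -m handwheel '0.06 -0.022 -0.049 0 0;0.06 -0.022 -0.049 0 0;0.06 -0.022 -0.049 0 0;0.06 -0.022 -0.049 0 0;0.06 0 0 0 0.16;0.06 0 0 0 0.17;0.06 0 0 0 0.17;0.06 0 0 0 0.17'
python3 -m handwheel '0.06 0 0 0 0.17;0.06 0 0 0 0.17;0.06 0 0 0 0.17;0.06 0 0 0 0.17;0.06 0 0 0 0.17;0.06 0 0 0 0.17;0.06 0 0 0 0.17;0.06 0 0 0 0.17'
python3 - <<'E'
from rim import *
go(W(CAR,.178,0),.26,np.pi/2-.04)
E
```

```text
t: 39.9
tcp_pos: [0.6471, -0.0616, 0.2603]
eef_rot: [[-0.991, 0.133, -0.003], [0.133, 0.991, 0.001], [0.003, 0.001, -1.0]]
wrist_force: [0.6, 0.4, -0.5]
gripper_width: 0.725
t: 40.9
tcp_pos: [0.7082, -0.2657, 0.2597]
eef_rot: [[-0.691, 0.723, -0.004], [0.723, 0.691, 0.002], [0.004, -0.001, -1.0]]
wrist_force: [-0.6, -0.6, -0.3]
gripper_width: 0.727
t: 41.9
tcp_pos: [0.7082, -0.2656, 0.2597]
eef_rot: [[0.563, 0.827, -0.004], [0.827, -0.563, 0.002], [-0.0, -0.004, -1.0]]
wrist_force: [0.2, 0.3, -0.5]
gripper_width: 0.722
t41.90 tcp [ 0.7082 -0.2656  0.2597] yaw_x 0.9731 yaw_y -0.5977 tiltz [-0.004  0.002 -1.   ] w 66.3 F [ 0.2  0.3 -0.5] q6 0.08
shift tool [ 0.0011  0.0046 -0.0003]
spin about tool z: 1.0131 (world turn -1.0131) steps of .18: -5.63
```

```bash
python3 -m handwheel '0.06 0 0 0 0.17;0.06 0 0 0 0.17;0.06 0 0 0.02 0.17;0.06 0 0 0.03 0.17;0.06 0 0 0.03 0.17;0.06 0.003 0.0017 0.02 0.163;0.06 0 0 0.017 0;0.06 0 0 0 0' 5
python3 - <<'E'
from tilt import *
s=st();c=shot("wrist","w32.png",(240,180,420,360),3)
print((s["tcp_pos"][:2]-np.array(CAR[:2]))@[np.cos(.04),-np.sin(.04)],(s["tcp_pos"][:2]-np.array(CAR[:2]))@[np.sin(.04),np.cos(.04)])
E
```

```text
t: 42.9
tcp_pos: [0.7107, -0.2665, 0.1424]
eef_rot: [[0.999, -0.032, -0.005], [-0.032, -0.999, 0.003], [-0.005, -0.003, -1.0]]
wrist_force: [-0.3, 0.8, -1.1]
gripper_width: 0.728
t42.90 tcp [ 0.7107 -0.2665  0.1424] yaw_x -0.0315 yaw_y -1.6024 tiltz [-0.005  0.003 -1.   ] w 66.9 F [-0.3  0.8 -1.1] q6 1.08
0.17612335493547399 0.0007015401959407589
```

View pics/w32.png

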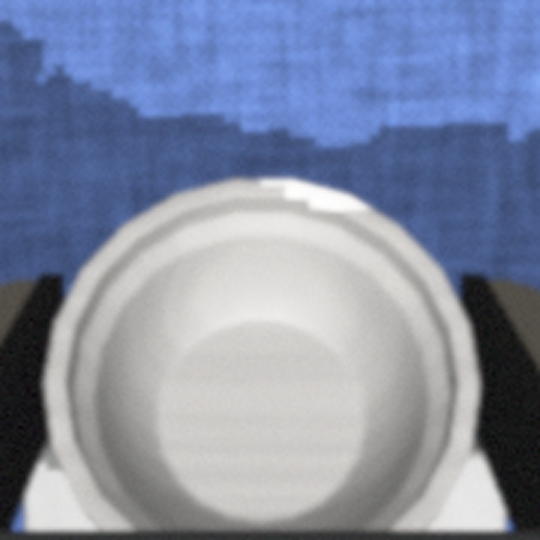

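```bash
python3 -m handwheel '0.06 -0.01 0 0 0.009;0.06 -0.008 0 0 0;0.06 -0.005 0 0 0;0.06 -0.004 0 0 0;0.06 -0.003 0 -0.003 0;0.06 -0.003 0 -0.003 0;0.06 -0.003 0 -0.003 0;0.06 -0.003 0 -0.003 0' 5
python3 -m handwheel '0.06 -0.002 0 0 0;0.06 0 0 0 0'
python3 - <<'E'
from tilt import *
s=st();c=shot("wrist","w33.png",(240,180,420,360),3)
print((s["tcp_pos"][:2]-np.array(CAR[:2]))@[np.cos(.04),-np.sin(.04)],(s["tcp_pos"][:2]-np.array(CAR[:2]))@[np.sin(.04),np.cos(.04)])
E
```

```text
t: 43.95
tcp_pos: [0.6728, -0.2656, 0.1576]
eef_rot: [[0.999, -0.043, -0.001], [-0.043, -0.999, 0.0], [-0.001, -0.0, -1.0]]
wrist_force: [0.7, 0.6, -0.9]
gripper_width: 0.722
t: 44.2
tcp_pos: [0.6711, -0.2656, 0.1578]
eef_rot: [[0.999, -0.043, 0.0], [-0.043, -0.999, -0.0], [0.0, 0.0, -1.0]]
wrist_force: [-0.0, 0.1, -1.1]
gripper_width: 0.727
t44.20 tcp [ 0.6711 -0.2656  0.1578] yaw_x -0.0432 yaw_y -1.6140 tiltz [ 0. -0. -1.] w 66.8 F [-0.   0.1 -1.1] q6 1.07
0.13647633331266984 1.268979353858269e-05
```

View pics/w33.png

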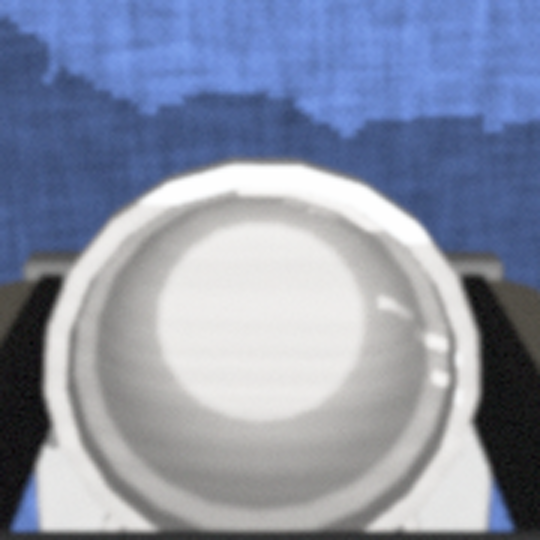

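```bash
python3 -m handwheel '0.06 -0.002 0 0 0;0.06 -0.001 0 0 0;0.06 0 0 0 0'
python3 - <<'E'
from tilt import *
s=st();c=shot("wrist","w34.png",(240,180,420,360),3)
E
```

```text
t: 44.62
tcp_pos: [0.668, -0.2655, 0.1576]
eef_rot: [[0.999, -0.043, -0.0], [-0.043, -0.999, 0.0], [-0.0, -0.0, -1.0]]
wrist_force: [0.4, 0.9, -0.1]
gripper_width: 0.726
t44.62 tcp [ 0.668  -0.2655  0.1576] yaw_x -0.0432 yaw_y -1.6140 tiltz [-0.  0. -1.] w 66.7 F [ 0.4  0.9 -0.1] q6 1.07
```

View pics/w34.png

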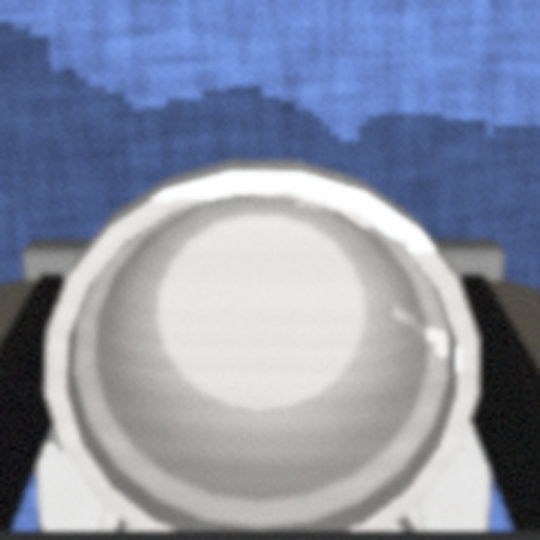

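```bash
python3 - <<'E'
from tilt import *
s=r.observe();c=shot("wrist")
g=lambda v,o:o+v/3
fitlid(c,s,g(161,180),g(43,240),g(481,240),g(211,180),g(411,180),g(157,240),g(365,240))
E
python3 -m handwheel '0.06 0.004 0 0 0;0.06 0 0 -0.03 0;0.06 0 0 -0.03 0;0.06 -0.03 0 0 0;0.06 -0.028 0 0 0;0.06 0 0 0 0;0.06 0 0 0 0' 5
python3 - <<'E'
from tilt import *
go(W(CAR,.076,0),.1555,np.pi/2-.04); c=shot("wrist","w35.png",(160,120,480,360),2)
E
```

```text
tilt deg 1.3  dx(to robot) 1.8 dz(down) -0.2 dy -0.1 mm, r 17.7 [-0.3 -0.7  0.4  1.3 -1.   0.7 -0.4  0.3]
t: 45.6
tcp_pos: [0.6149, -0.2633, 0.2179]
eef_rot: [[0.999, -0.043, 0.001], [-0.043, -0.999, -0.0], [0.001, 0.0, -1.0]]
wrist_force: [0.2, 0.2, 0.1]
gripper_width: 0.729
t45.60 tcp [ 0.6149 -0.2633  0.2179] yaw_x -0.0432 yaw_y -1.6140 tiltz [ 0.001 -0.    -1.   ] w 67.0 F [0.2 0.2 0.1] q6 1.03
shift tool [-0.0043  0.0001  0.0624]
spin about tool z: -0.0032 (world turn 0.0032) steps of .18: 0.02
```

View pics/w35.png

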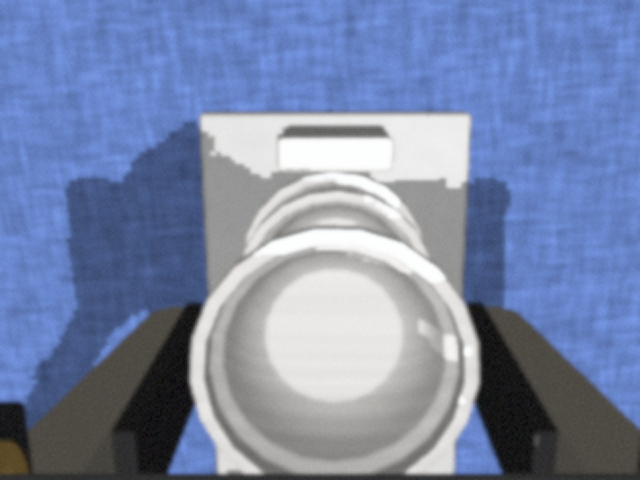

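```bash
python3 -m handwheel '0.06 -0.0055 0 0.02 0;0.06 0 0 0.02 0;0.06 0 0 0.01 0;0.06 0 0 0.006 0;0.06 0 0 0.004 0;0.06 0 0 0.002 0;0.06 0 0 0 0' 5
python3 - <<'E'
from tilt import *
go(W(CAR,.0745,0),.1555,np.pi/2-.04); c=shot("wrist","w36.png",(200,180,440,360),3)
E
```

```text
t: 46.52
tcp_pos: [0.6098, -0.2645, 0.1579]
eef_rot: [[0.999, -0.043, 0.004], [-0.043, -0.999, -0.004], [0.004, 0.004, -1.0]]
wrist_force: [-0.1, -3.0, 5.0]
gripper_width: 0.731
t46.52 tcp [ 0.6098 -0.2645  0.1579] yaw_x -0.0434 yaw_y -1.6142 tiltz [ 0.004 -0.004 -1.   ] w 67.2 F [-0.1 -3.   5. ] q6 1.02
shift tool [-0.0007 -0.0013  0.0024]
spin about tool z: -0.0034 (world turn 0.0034) steps of .18: 0.02
```

View pics/w36.png

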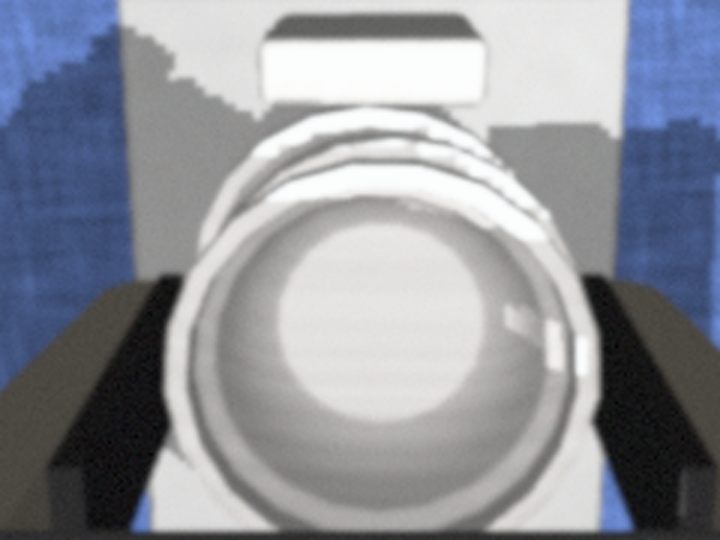

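```bash
python3 -m handwheel '0.07 0 0 0 0;0.08 0 0 0 0;0.0919 0 0 0 0;0.0919 0 0 0 0;0.0919 0 0 -0.03 0;0.0919 0 0 -0.04 0;0.0919 -0.03 0 -0.03 0;0.0919 -0.03 0 0 0' 8
python3 - <<'E'
from tilt import *
st();c=shot("wrist")
t=np.linspace(0,2*np.pi,40)
p=W(CAR,.0755,0);P=[]
for z in (.054,.072,.09):P.append(np.c_[p[0]+.033*np.cos(t),p[1]+.033*np.sin(t),0*t+z])
P.append(np.c_[p[0]+.0177*np.cos(t),p[1]+.0177*np.sin(t),0*t+.064])
save(c,"w37.png",(240,110,420,260),4,pts=np.vstack(P));shot("scene","s8.png",(170,220,270,320),6)
E
```

```text
t: 47.58
tcp_pos: [0.5492, -0.2607, 0.2586]
eef_rot: [[0.999, -0.043, 0.004], [-0.043, -0.999, -0.003], [0.004, 0.002, -1.0]]
wrist_force: [-0.8, -0.8, -0.5]
gripper_width: 0.999
t47.58 tcp [ 0.5492 -0.2607  0.2586] yaw_x -0.0426 yaw_y -1.6134 tiltz [ 0.004 -0.003 -1.   ] w 91.8 F [-0.8 -0.8 -0.5] q6 0.97
```

View pics/w37.png

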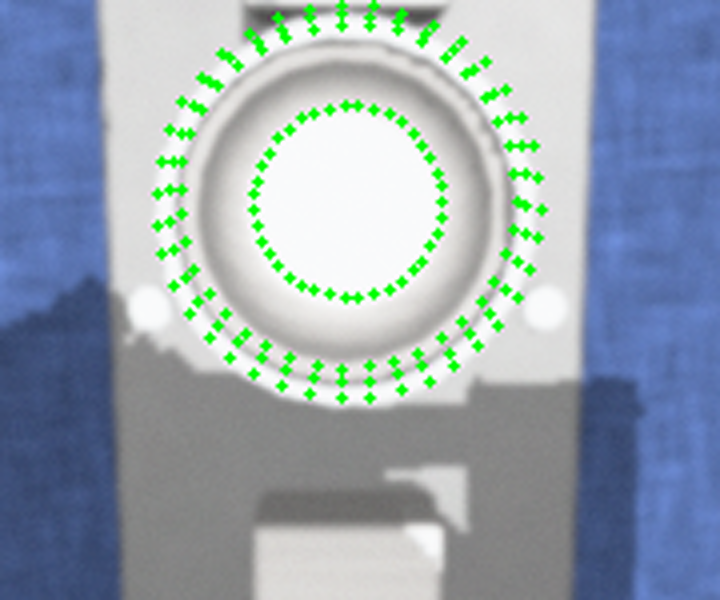

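View pics/s8.png

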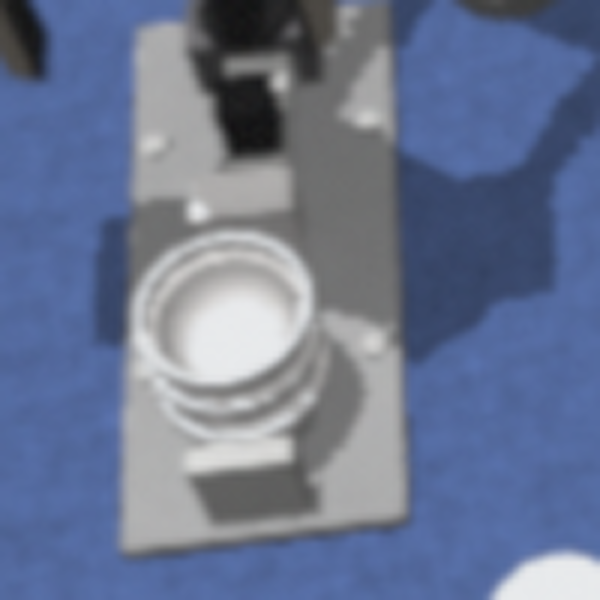

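Run:
```python
from tilt import *
print(W(CAR,-.05,0));go((.4838,-.2585),.118,np.pi/2-.04)
```

```text
[ 0.48473999 -0.25820053]
t47.67 tcp [ 0.5469 -0.2598  0.2554] yaw_x -0.0442 yaw_y -1.6150 tiltz [-0.002  0.001 -1.   ] w 92.2 F [-0.3  0.9 -1.1] q6 0.97
shift tool [-0.0629  0.0017  0.1375]
spin about tool z: -0.0042 (world turn 0.0042) steps of .18: 0.02
```

```bash
python3 -m handwheel '0.05 -0.04 0.001 0 0;0.05 -0.023 0 0 -0.004;0.05 0 0 0.04 0;0.05 0 0 0.04 0;0.05 0 0 0.04 0;0.05 0 0 0.017 0;0.05 0 0 0 0'
python3 - <<'E'
from tilt import *
go((.4838,-.2585),.118,np.pi/2-.04);shot("wrist","w38.png")
E
```

```text
t: 48.55
tcp_pos: [0.4856, -0.2581, 0.1176]
eef_rot: [[0.999, -0.039, -0.002], [-0.039, -0.999, 0.002], [-0.002, -0.002, -1.0]]
wrist_force: [-0.3, 0.5, 0.1]
gripper_width: 0.545
t48.55 tcp [ 0.4856 -0.2581  0.1176] yaw_x -0.0391 yaw_y -1.6099 tiltz [-0.002  0.002 -1.   ] w 50.1 F [-0.3  0.5  0.1] q6 0.90
shift tool [-0.0018  0.0005 -0.0004]
spin about tool z: 0.0009 (world turn -0.0009) steps of .18: -0.0
```

View pics/w38.png

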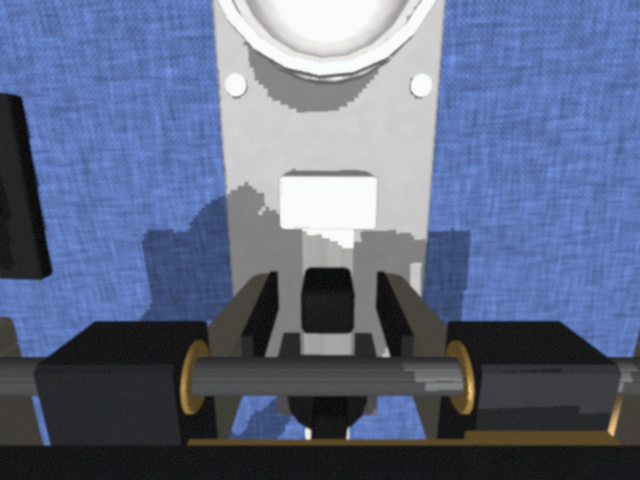

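```bash
python3 -m handwheel '0 0 0 0 0;0 0 0 0 0;0 0 0 0 0;0 0.008 0 0 0;0 0.008 0 0 0;0 0.007 0 0 0;0 0.004 0 0 0;0 0 0 0 0' 30
python3 - <<'E'
from tilt import *
st()
E
```

```text
t: 49.6
tcp_pos: [0.5136, -0.2593, 0.1197]
eef_rot: [[0.999, -0.039, 0.002], [-0.039, -0.999, 0.0], [0.002, -0.001, -1.0]]
wrist_force: [1.1, 2.8, 4.5]
gripper_width: 0.263
t49.60 tcp [ 0.5136 -0.2593  0.1197] yaw_x -0.0395 yaw_y -1.6103 tiltz [ 0.002  0.    -1.   ] w 24.2 F [1.1 2.8 4.5] q6 0.93
```

```bash
python3 -m handwheel '0 0.002 0 0 0;0 0.001 0 0 0;0 0 0 0 0'; python3 -m handwheel '0 0.0015 0 0 0;0 0 0 0 0'
python3 - <<'E'
from tilt import *
st();shot("wrist","w39.png")
E
```

```text
t: 49.98
tcp_pos: [0.5162, -0.2595, 0.1197]
eef_rot: [[0.999, -0.039, 0.001], [-0.039, -0.999, 0.001], [0.001, -0.001, -1.0]]
wrist_force: [-0.2, 3.7, 6.6]
gripper_width: 0.259
t: 50.22
tcp_pos: [0.5177, -0.2596, 0.1197]
eef_rot: [[0.999, -0.04, 0.001], [-0.04, -0.999, 0.001], [0.001, -0.001, -1.0]]
wrist_force: [-1.3, 3.2, 5.9]
gripper_width: 0.263
t50.23 tcp [ 0.5177 -0.2596  0.1197] yaw_x -0.0395 yaw_y -1.6103 tiltz [ 0.001  0.001 -1.   ] w 24.2 F [-1.3  3.2  5.9] q6 0.94
```

View pics/w39.png

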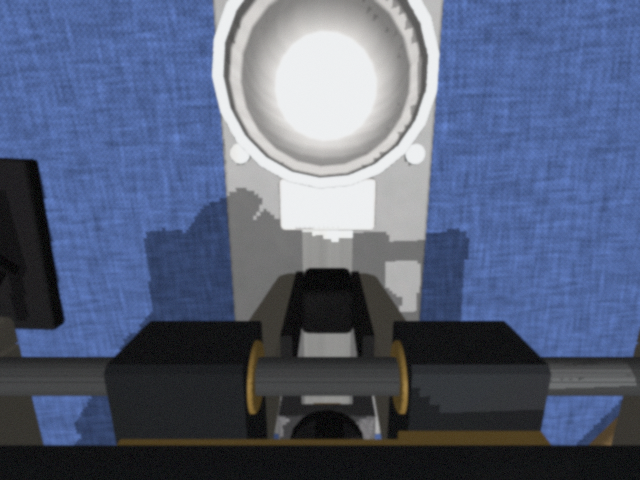

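```bash
python3 -m handwheel '0 0.0015 0 0 0;0 0 0 0 0;0 0 0 0 0'; python3 -m handwheel '0 0.0015 0 0 0;0 0 0 0 0;0 0 0 0 0'
```

```text
t: 50.65
tcp_pos: [0.5192, -0.2596, 0.1197]
eef_rot: [[0.999, -0.04, 0.001], [-0.04, -0.999, 0.001], [0.001, -0.001, -1.0]]
wrist_force: [-0.3, 4.1, 5.6]
gripper_width: 0.258
t: 51.02
tcp_pos: [0.5207, -0.2597, 0.1197]
eef_rot: [[0.999, -0.04, 0.001], [-0.04, -0.999, 0.001], [0.001, -0.001, -1.0]]
wrist_force: [-0.5, 3.4, 6.0]
gripper_width: 0.256
```

```bash
python3 -m handwheel '0 0.0015 0 0 0;0 0 0 0 0;0 0 0 0 0'
python3 - <<'E'
from tilt import *
st();shot("wrist","w40.png",(180,0,480,260),2.5)
E
```

```text
t: 51.4
tcp_pos: [0.522, -0.2597, 0.1197]
eef_rot: [[0.999, -0.039, 0.0], [-0.039, -0.999, 0.001], [0.0, -0.001, -1.0]]
wrist_force: [-1.8, 2.8, 6.2]
gripper_width: 0.257
t51.40 tcp [ 0.522  -0.2597  0.1197] yaw_x -0.0395 yaw_y -1.6103 tiltz [ 0.     0.001 -1.   ] w 23.6 F [-1.8  2.8  6.2] q6 0.94Traceback (most recent call last):
  File "<stdin>", line 2, in <module>
  File "h.py", line 5, in shot
    if fn: save(c,fn,crop,scale)
           ~~~~^^^^^^^^^^^^^^^^^
  File "h.py", line 14, in save
    assert im.shape[1]<=800 and im.shape[0]<=600, im.shape
           ^^^^^^^^^^^^^^^^^^^^^^^^^^^^^^^^^^^^^
AssertionError: (650, 750, 3)
```

Run:
```python
from tilt import *
st();c=shot("wrist","w40.png",(180,0,480,260),2)
print(c["world_from_camera"][:3,3])
```

```text
t51.45 tcp [ 0.522  -0.2597  0.1197] yaw_x -0.0395 yaw_y -1.6103 tiltz [ 0.001  0.001 -1.   ] w 23.6 F [-1.5  4.   6.3] q6 0.94
[ 0.59319191 -0.26243235  0.20196635]
```

View pics/w40.png

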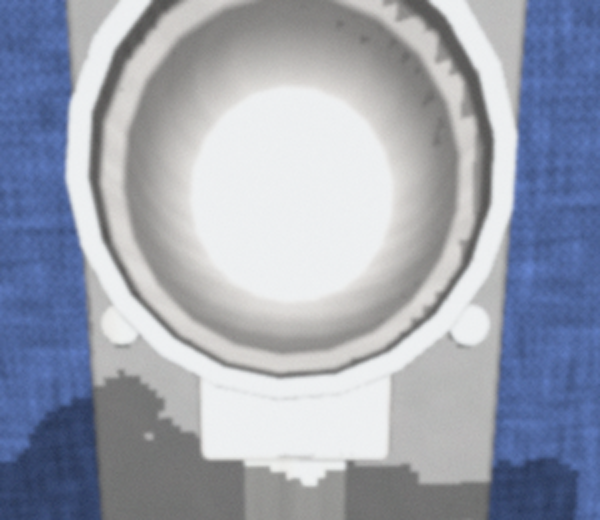

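```bash
python3 -m handwheel '0 0.0015 0 0 0;0 0 0 0 0;0 0 0 0 0'
python3 - <<'E'
from tilt import *
st();c=shot("wrist","w41.png",(180,0,480,260),2)
E
```

```text
t: 51.88
tcp_pos: [0.523, -0.2598, 0.1197]
eef_rot: [[0.999, -0.039, -0.001], [-0.039, -0.999, 0.001], [-0.001, -0.001, -1.0]]
wrist_force: [-4.4, 4.1, 9.0]
gripper_width: 0.259
t51.88 tcp [ 0.523  -0.2598  0.1197] yaw_x -0.0393 yaw_y -1.6101 tiltz [-0.001  0.001 -1.   ] w 23.8 F [-4.4  4.1  9. ] q6 0.94
```

View pics/w41.png

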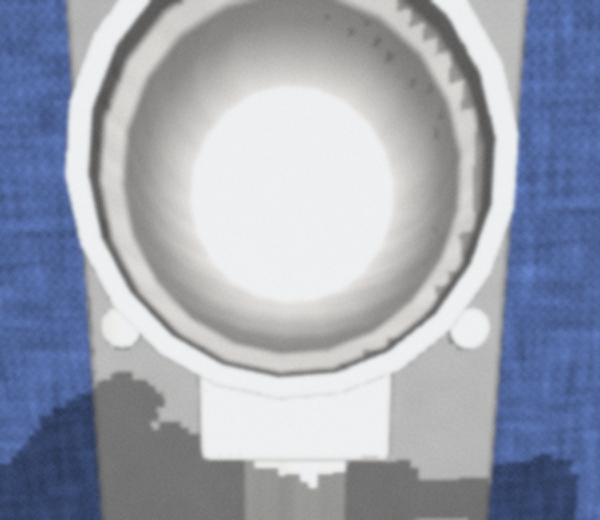

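```bash
python3 -m handwheel '0.05 0 0 0 0;0.05 0 0 0 0;0.05 0 0 -0.04 0;0.05 0 0 -0.04 0;0.05 -0.03 0 -0.02 0.08;0.05 -0.03 0 0 0;0.05 -0.028 0 0 0;0.05 0 0 0 0' 30
python3 - <<'E'
from tilt import *
go((.435,-.2557),.1435,1.4516);c=shot("wrist","w42.png")
E
```

```text
t: 52.92
tcp_pos: [0.4347, -0.2519, 0.2185]
eef_rot: [[0.993, -0.12, -0.0], [-0.12, -0.993, 0.0], [-0.0, -0.0, -1.0]]
wrist_force: [-0.0, -0.6, 0.3]
gripper_width: 0.542
t52.92 tcp [ 0.4347 -0.2519  0.2185] yaw_x -0.1205 yaw_y -1.6913 tiltz [-0.  0. -1.] w 49.8 F [-0.  -0.6  0.3] q6 0.93
shift tool [0.0008 0.0038 0.075 ]
spin about tool z: -0.0013 (world turn 0.0013) steps of .18: 0.01
```

View pics/w42.png

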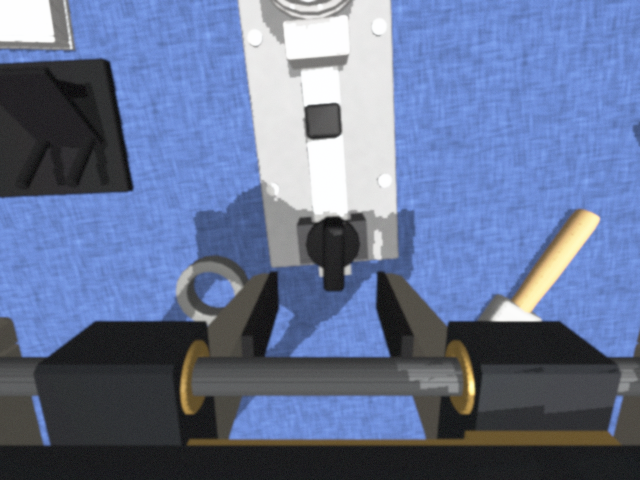

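```bash
python3 -m handwheel '0.05 0.0008 0.0038 0.03 0;0.05 0 0 0.03 0;0.05 0 0 0.015 0;0.05 0 0 0 0;0 0 0 0 0;0 0 0 0 0;0 0 0 0 0;0 0 0 0 0' 40; python3 -m handwheel '0 0 0 0 0.1;0 0 0 0 0.15;0 0 0 0 0.15;0 0 0 0 0.15;0 0 0 0 0.15;0 0 0 0 0.15;0 0 0 0 0.15;0 0 0 0 0'
python3 - <<'E'
from tilt import *
st()
E
```

```text
t: 53.98
tcp_pos: [0.4362, -0.256, 0.1442]
eef_rot: [[0.993, -0.119, 0.001], [-0.119, -0.993, -0.001], [0.001, 0.001, -1.0]]
wrist_force: [-0.4, 0.2, 0.9]
gripper_width: 0.149
t: 54.98
tcp_pos: [0.4358, -0.2566, 0.1441]
eef_rot: [[0.438, -0.899, -0.001], [-0.899, -0.438, -0.002], [0.001, 0.001, -1.0]]
wrist_force: [-3.8, -2.5, 2.9]
gripper_width: 0.149
t54.98 tcp [ 0.4358 -0.2566  0.1441] yaw_x -1.1176 yaw_y -2.6884 tiltz [-0.001 -0.002 -1.   ] w 13.7 F [-3.8 -2.5  2.9] q6 1.92
```

```bash
python3 -m handwheel '0 0 0 0 0.1;0 0 0 0 0.1;0 0 0 0 0.05;0 0 0 0 0;0 0 0 0 0'
python3 - <<'E'
from tilt import *
s=st();print(s["torque"])
E
```

```text
t: 55.6
tcp_pos: [0.4356, -0.2567, 0.1441]
eef_rot: [[0.204, -0.979, -0.001], [-0.979, -0.204, -0.002], [0.001, 0.001, -1.0]]
wrist_force: [-4.4, -3.5, 3.1]
gripper_width: 0.153
t55.60 tcp [ 0.4356 -0.2567  0.1441] yaw_x -1.3657 yaw_y -2.9365 tiltz [-0.001 -0.002 -1.   ] w 14.0 F [-4.4 -3.5  3.1] q6 2.17
[-0.58414104  0.91573156 -0.06084256]
```

```bash
python3 -m handwheel '0.04 0 0 0 0;0.05 0 0 0 0;0.05 0 0 -0.04 0;0.05 0 0 -0.04 0;0.05 0 0 -0.03 -0.17;0.05 0 0 0 -0.17;0.05 0 0 0 -0.17;0.05 0 0 0 -0.17' 20;python3 -m handwheel '0.05 0 0 0 -0.17;0.05 0 0 0 -0.17;0.05 0 0 0 -0.17;0.05 0 0 0 -0.04;0.05 0 0 0 0';  python3 - <<'E'
from tilt import *
go((.58,.25),.25,np.pi/2-.13);c=shot("wrist","w43.png")
E
```

```text
t: 56.6
tcp_pos: [0.4361, -0.2556, 0.2536]
eef_rot: [[0.776, -0.631, 0.0], [-0.631, -0.776, 0.001], [-0.0, -0.001, -1.0]]
wrist_force: [-0.8, 0.7, -0.2]
gripper_width: 0.549
t: 57.22
tcp_pos: [0.4361, -0.2556, 0.2535]
eef_rot: [[0.99, -0.138, 0.0], [-0.138, -0.99, 0.001], [-0.0, -0.001, -1.0]]
wrist_force: [0.8, 0.8, -0.6]
gripper_width: 0.545
t57.23 tcp [ 0.4361 -0.2556  0.2535] yaw_x -0.1389 yaw_y -1.7096 tiltz [ 0.     0.001 -1.   ] w 50.1 F [ 0.8  0.8 -0.6] q6 0.94
shift tool [ 0.0726 -0.5207  0.0038]
spin about tool z: -0.0089 (world turn 0.0089) steps of .18: 0.05
```

View pics/w43.png

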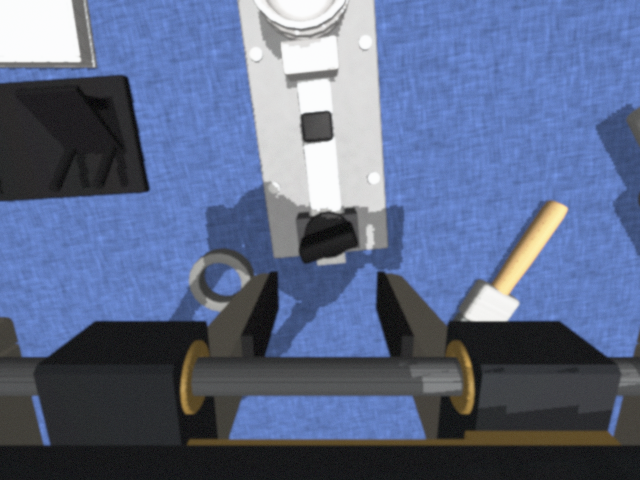

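```bash
python3 - <<'E'
from tilt import *
c=shot("wrist","w44.png",(280,190,380,280),6)
p=back(c,[(302,249),(355,234)],.086);print(np.arctan2(*(p[1]-p[0])[[1,0]]))
E
python3 -m handwheel '0.05 0.005 -0.035 0 0;0.05 0.008 -0.055 0 0;0.05 0.008 -0.055 0 0;0.05 0.008 -0.055 0 0;0.05 0.008 -0.055 0 0;0.05 0.008 -0.055 0 0;0.05 0.008 -0.055 0 0;0.05 0.008 -0.055 0 0'
python3 -m handwheel '0.05 0.008 -0.055 0 0;0.05 0.007 -0.045 0 0;0.05 0 0 0 0'
python3 - <<'E'
from tilt import *
st();c=shot("wrist","w45.png")
E
```

```text
-1.4241232995055764
t: 58.32
tcp_pos: [0.555, 0.1536, 0.2538]
eef_rot: [[0.99, -0.139, 0.0], [-0.139, -0.99, 0.0], [0.0, -0.0, -1.0]]
wrist_force: [0.2, 0.2, -0.0]
gripper_width: 0.542
t: 58.7
tcp_pos: [0.5834, 0.2512, 0.2532]
eef_rot: [[0.991, -0.135, -0.0], [-0.135, -0.991, 0.001], [-0.0, -0.0, -1.0]]
wrist_force: [-0.0, -0.2, 0.0]
gripper_width: 0.542
t58.70 tcp [0.5834 0.2512 0.2532] yaw_x -0.1357 yaw_y -1.7064 tiltz [-0.     0.001 -1.   ] w 49.8 F [-0.  -0.2  0. ] q6 1.92
```

View pics/w45.png

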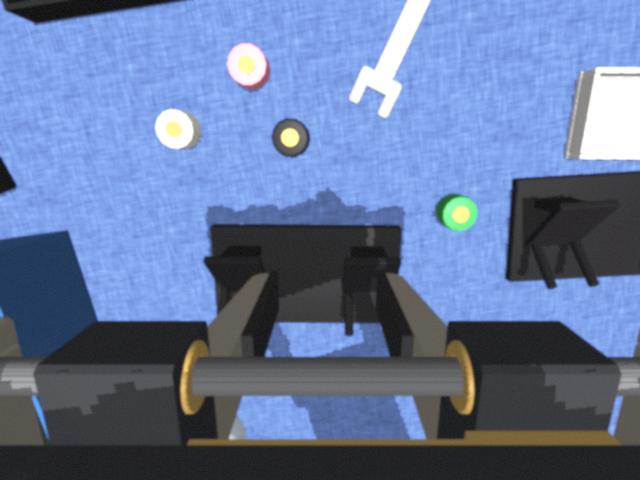

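View pics/w44.png

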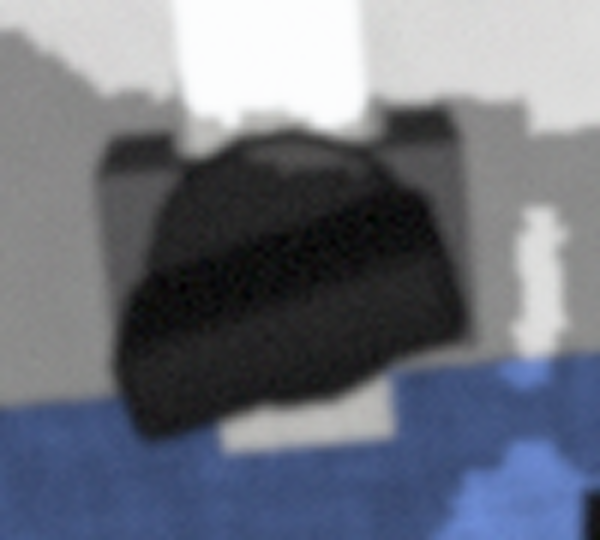

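Run:
```python
from tilt import *
c=shot("wrist","w46.png",(150,30,330,180),4)
p=back(c,[(290,138),(247,65),(176,129)],.024);print(p.round(4))
go(p[0],.20,np.pi/2-.13)
```

```text
[[0.6637 0.2699 0.024 ]
 [0.7238 0.2948 0.024 ]
 [0.6838 0.3628 0.024 ]]
t58.80 tcp [0.5832 0.2484 0.2533] yaw_x -0.1387 yaw_y -1.7095 tiltz [-0.001 -0.001 -1.   ] w 49.9 F [ 0.6 -0.  -0.4] q6 1.92
shift tool [ 0.0768 -0.0324  0.0532]
spin about tool z: -0.0087 (world turn 0.0087) steps of .18: 0.05
```

View pics/w46.png

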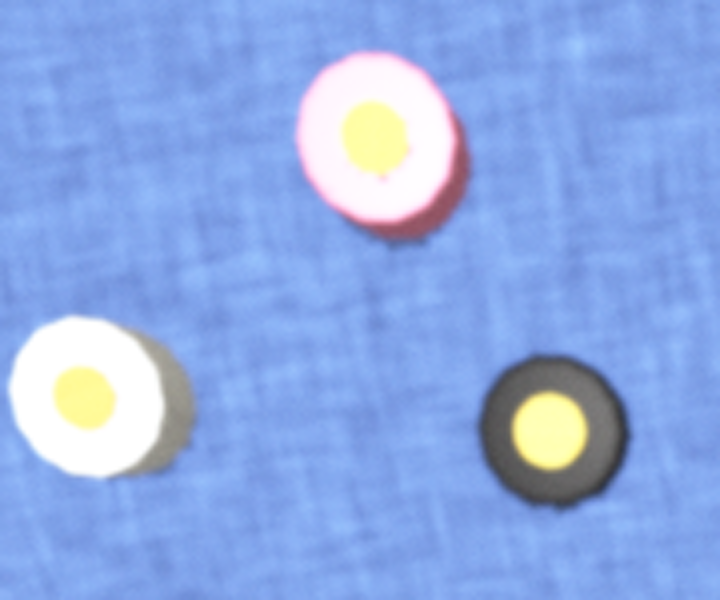

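```bash
python3 -m handwheel '0.06 0.04 -0.016 0 0;0.06 0.037 -0.016 0.02 0;0.06 0 0 0.04 0;0.06 0 0 0.04 0;0.06 0 0 0.04 0;0.06 0 0 0.02 0;0.06 0 0 0 0'
python3 - <<'E'
from tilt import *
go((.6637,.2699),.093);c=shot("wrist","w47.png")
E
```

```text
t: 59.68
tcp_pos: [0.6633, 0.2684, 0.0924]
eef_rot: [[0.99, -0.14, -0.003], [-0.14, -0.99, -0.001], [-0.003, 0.001, -1.0]]
wrist_force: [0.6, 0.0, 0.1]
gripper_width: 0.654
t59.67 tcp [0.6633 0.2684 0.0924] yaw_x -0.1403 yaw_y -1.7111 tiltz [-0.003 -0.001 -1.   ] w 60.1 F [0.6 0.  0.1] q6 1.93
shift tool [ 0.0002 -0.0015 -0.0006]
```

View pics/w47.png

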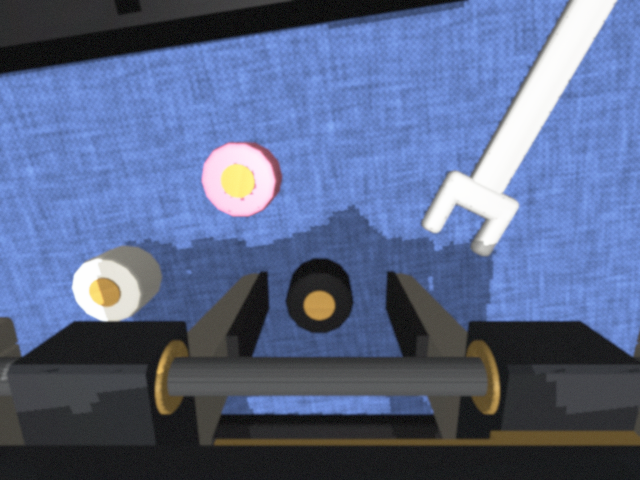

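Knob sits between the fingers (320,300). Close and lift.

```bash
python3 -m handwheel '0 0 -0.0015 0 0;0 0 0 0 0;0 0 0 0 0;0 0 0 0 0;0 0 0 -0.02 0;0 0 0 -0.04 0;0 0 0 -0.04 0;0 0 0 -0.03 0' 20
python3 - <<'E'
from tilt import *
go((.6411,-.0332),.22,np.pi/2-.127);c=shot("wrist","w48.png")
E
```

```text
t: 60.72
tcp_pos: [0.6648, 0.2712, 0.2273]
eef_rot: [[0.99, -0.139, 0.003], [-0.139, -0.99, 0.001], [0.003, -0.001, -1.0]]
wrist_force: [0.9, 0.3, -0.7]
gripper_width: 0.339
t60.73 tcp [0.6648 0.2712 0.2273] yaw_x -0.1392 yaw_y -1.7100 tiltz [ 0.003  0.001 -1.   ] w 31.1 F [ 0.9  0.3 -0.7] q6 1.93
shift tool [0.0187 0.3047 0.0071]
spin about tool z: -0.0122 (world turn 0.0122) steps of .18: 0.07
```

View pics/w48.png

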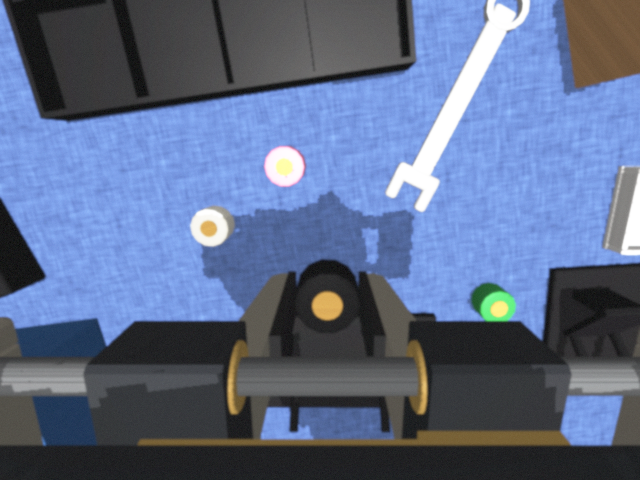

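```bash
python3 -m handwheel '0 0.002 0.035 0 0;0 0.003 0.05 0 0;0 0.003 0.05 0 0;0 0.003 0.05 0 0;0 0.003 0.05 0 0;0 0.003 0.045 0 -0.012;0 0.002 0.023 0 0;0 0 0 0 0'
python3 - <<'E'
from tilt import *
c=shot("wrist","w49.png");print(back(c,[(0,0)],0)*0)
go((.6411,-.0332),.098,np.pi/2-.127)
t=shot("top","t3.png",(270,170,390,270),6)
E
```

```text
t: 61.78
tcp_pos: [0.6414, -0.0325, 0.2237]
eef_rot: [[0.992, -0.129, 0.0], [-0.129, -0.992, 0.0], [0.0, -0.0, -1.0]]
wrist_force: [0.6, 0.7, -0.1]
gripper_width: 0.342
[[0. 0. 0.]]
t61.83 tcp [ 0.6414 -0.0311  0.2236] yaw_x -0.1278 yaw_y -1.6986 tiltz [-0.     0.001 -1.   ] w 31.2 F [ 0.7 -0.6 -0.2] q6 1.46
shift tool [-0.      0.0022  0.1256]
spin about tool z: -0.0008 (world turn 0.0008) steps of .18: 0.0
```

View pics/w49.png

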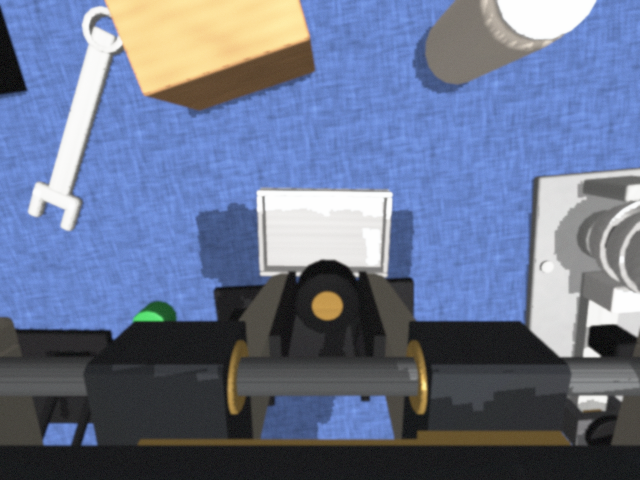

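Run:
```python
from tilt import *
c=shot("wrist");p=back(c,[(258,190),(391,192),(388,274),(262,275)],.022);print(p.round(4),p.mean(0))
go(p.mean(0),.099)
```

```text
[[ 0.685   0.0197  0.022 ]
 [ 0.6701 -0.0849  0.022 ]
 [ 0.6015 -0.0768  0.022 ]
 [ 0.6139  0.0288  0.022 ]] [ 0.64263258 -0.02829988  0.022     ]
t61.92 tcp [ 0.6414 -0.03    0.2236] yaw_x -0.1258 yaw_y -1.6966 tiltz [-0.     0.001 -1.   ] w 31.3 F [-0.5  0.4 -0.5] q6 1.46
shift tool [ 0.001  -0.0018  0.1246]
```

```bash
python3 -m handwheel '0 0.001 -0.001 0.04 0;0 0 0 0.04 0;0 0 0 0.03 0;0 0 0 0.01 0;0 0 0 0.004 0;0 0 0 0.001 0;0 0 0 0 0'
python3 -m handwheel '0.045 0 0 0 0;0.05 0 0 0 0;0.05 0 0 0 0;0.05 0 0 -0.04 0;0.05 0 0 -0.05 0;0.05 -0.04 0 -0.05 0;0.05 -0.05 0 0 0;0.05 0 0 0 0'
python3 - <<'E'
from tilt import *
st()
c=shot("wrist","w50.png");shot("top","t4.png");shot("scene","s9.png")
E
```

```text
t: 62.8
tcp_pos: [0.6433, -0.0309, 0.1001]
eef_rot: [[0.992, -0.127, 0.002], [-0.127, -0.992, -0.0], [0.002, 0.0, -1.0]]
wrist_force: [-0.4, 0.4, 0.1]
gripper_width: 0.34
t: 63.8
tcp_pos: [0.5506, -0.0185, 0.2363]
eef_rot: [[0.992, -0.127, -0.004], [-0.127, -0.992, 0.001], [-0.004, -0.001, -1.0]]
wrist_force: [0.4, -0.4, -0.1]
gripper_width: 0.543
t63.80 tcp [ 0.5506 -0.0185  0.2363] yaw_x -0.1269 yaw_y -1.6977 tiltz [-0.004  0.001 -1.   ] w 49.9 F [ 0.4 -0.4 -0.1] q6 1.44
```

View pics/w50.png

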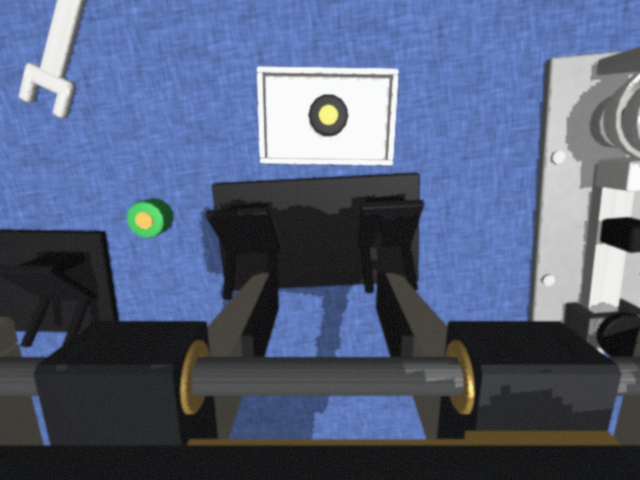

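View pics/t4.png

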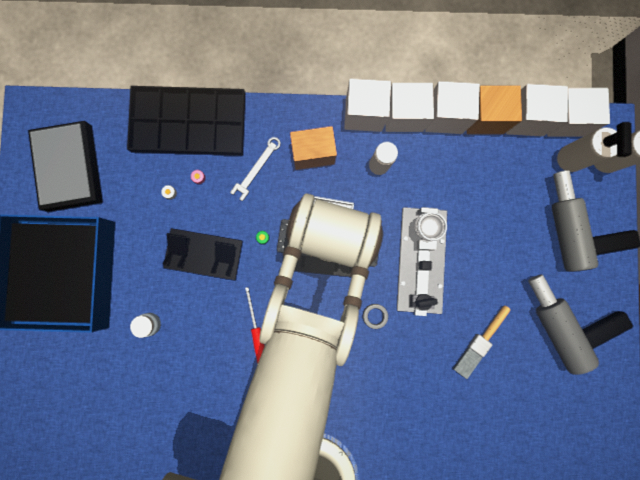

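View pics/s9.png

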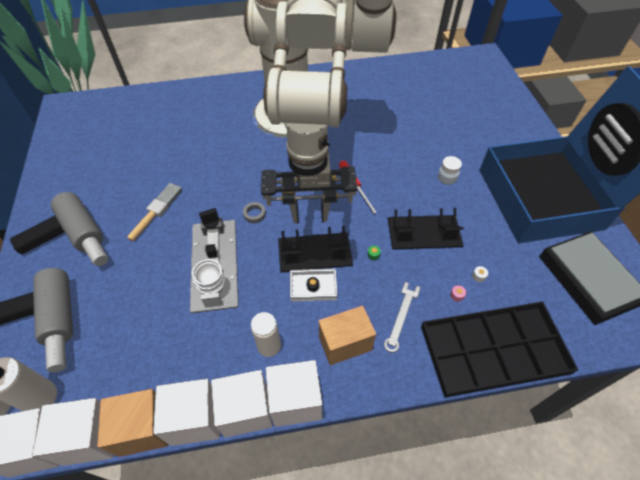

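```bash
python3 -m handwheel '0.05 0 0.04 0 0;0.05 -0.004 0.05 0 -0.02;0.05 -0.004 0.05 0 -0.02;0.05 -0.004 0.05 0 -0.02;0.05 0 0.04 0 -0.02;0.05 0 0.01 0 0;0.05 0 0 0 0;0.05 0 0 0 0'
python3 - <<'E'
from tilt import *
st();c=shot("wrist")
t=np.linspace(0,2*np.pi,60);P=[]
p=W(CAR,.0775,0)
for z in (.09,):P.append(np.c_[p[0]+.033*np.cos(t),p[1]+.033*np.sin(t),0*t+z])
P.append(np.c_[p[0]+.0177*np.cos(t),p[1]+.0177*np.sin(t),0*t+.064])
save(c,"w51.png",(220,60,440,240),3,pts=np.vstack(P));save(c,"w51b.png",(220,60,440,240),3)
shot("scene","s10.png",(170,190,270,320),4)
E
```

```text
t: 64.95
tcp_pos: [0.5184, -0.2557, 0.2373]
eef_rot: [[0.999, -0.046, -0.0], [-0.046, -0.999, 0.001], [-0.0, -0.001, -1.0]]
wrist_force: [-0.1, 0.8, 0.7]
gripper_width: 0.541
t64.95 tcp [ 0.5184 -0.2557  0.2373] yaw_x -0.0460 yaw_y -1.6168 tiltz [-0.     0.001 -1.   ] w 49.7 F [-0.1  0.8  0.7] q6 0.95
```

View pics/w51.png

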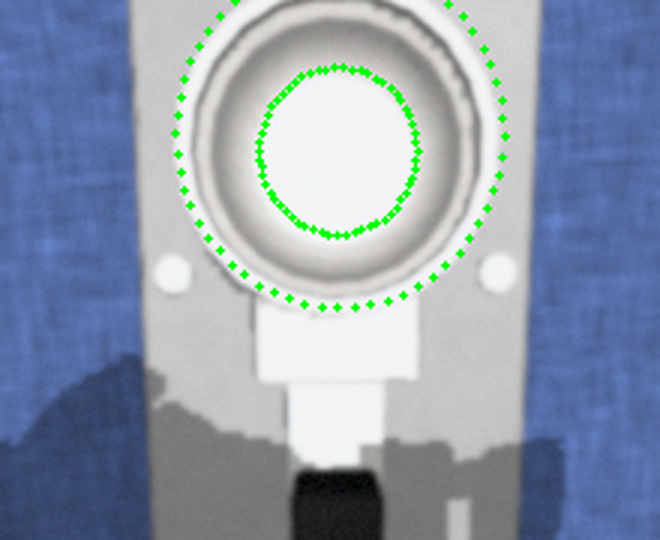

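View pics/s10.png

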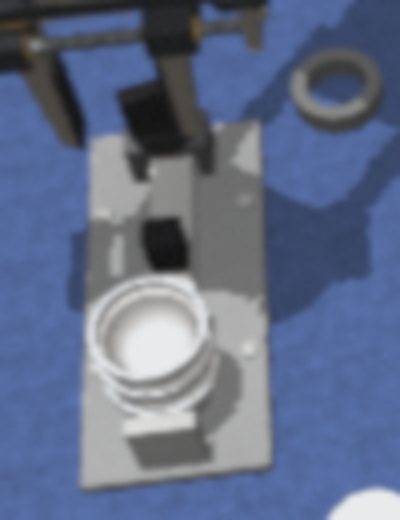

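Run:
```python
from h import *
print(order.close_job())
```

```text
the job is handed in; nothing more can be done
None
```

The three lids that were present are nested upside down on the carrier's seat, the clamp is tight again, and the spare knob is in the tray. Lid3 was absent: the -y rest of board_b was empty. I handed the job in at about 65 s; it reports no verdict.

- **Clamp and jaw:** I turned the clamp knob free and slid the jaw back to its stop. After stacking, I slid the jaw up against the bottom lid and turned the knob tight. I put the jaw at about 0.009 m from the arm's travel. The knob read about 1.33 rad from the arm and about 1.38 rad from the camera.
- **Lids:** I stacked lid2, then lid1, then lid0. They kept their 45° lean when gripped, so I pushed each upright against the steel cheek. The first push on lid2 only brought it to 18° and shifted it in the grip, so I finished it in the seat ring.
- **Spare knob:** It had been knocked about 3 cm from where I first measured it. I found it again and set it near the tray's centre.
- **Last checks:** The wrist view shows the top lid on the seat's axis within about 3 mm and level. The scene view shows all three nested. No bystander looks moved and the gripper was clear of everything.
- **Disagreements:** The 0.009 m jaw value is slightly below the 0.010 m that contact allows, and the carrier and board positions differed by 1 to 4 mm between cameras. Neither is close to the limits.

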